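Check plaster mould sections in the clamp nest

ROBOT

A 6-joint arm with a two-finger parallel gripper is mounted at the origin on the work surface. World frame = base frame: x ahead of the robot, y to its left, z up, the work surface at z = 0. Lengths are in m, angles in rad, forces in N, time in s.
With the tool pointing down it reaches from about 0.325 to 0.775 m from the base axis. Payload 9.3 kg.
Tool frame: the origin (TCP) lies on the centre line of the jaws, within the pads' length; the fingertips stand 8 mm ahead of it and the grasp point (between the pads) lies 11 mm behind it; z points along the fingers, y is the line along which they close (so a half turn about z gives the same grasp; the last joint's range is limited). The gripper opens to 85 mm and grips with 20 to 120 N. Pads are 22 mm wide; open, the fingers measure 114 mm over their backs; the gripper's body (76 mm by 85 mm) begins 54 mm behind the grasp point. The pads swing forward as they close: fully open they stand 13 mm farther back than shut.
Start: joints at [1.084, 0.259, 0.021, 1.334, 0, 1.418], TCP at [0.18, 0.52, 0.239] pointing down, gripper open.
Joint ranges: [-3.04, 3.04], [-0.91, 1.82], [-1.04, 1.36], [-1.92, 1.95], [-1.52, 1.45], [-3.14, 3.14]. Speed limits (rad/s): [2.22, 2.22, 2.79, 3.14, 3.14, 3.14].

INTERFACE

Orientations are given as a unit quaternion [x, y, z, w].
In Python, from cell import observe, read_camera, sign_off gives the robot as it stands.
- The arm moves only by the tool send_rows, never from a script. Its argument "increments" is a list that holds one entry, the list of rows, each a list of 7 numbers: the turn, a rotation vector about the tool's x, y, z in rad, then the shift along the tool's x, y, z in mm, then the opening, from 0 (shut) to 1 (fully open). In form: [[[wx, wy, wz, tx, ty, tz, jaw], ...]]. A call has 1 to 12 rows; each row is the pose to reach, as a shift and turn from the pose commanded when the call began, along the tool's axes at that moment; what a row does not reach only later rows make up. A row lasts 1/12 s, in which the tool goes at most 41.7 mm and 7.16 degrees, less where a joint would pass 70% of its speed; a pose out of reach is approached as far as the arm can. A call with a gripper value outside its range is refused whole. The fingers move at their own pace and stop on an object; "force" is the grip in N (left out, the last holds). Time passes only in rows, so rows that repeat a pose let the fingers close. It gives the time, the measured TCP pose, the force, the opening and the grip force at its end, in the units of the state.
- observe(): the state, without advancing time (a new reading comes with each control period).
- read_camera(name): name is "scene" or "top"; returns a dict with "pixels" (480x640x3 uint8, red, green, blue), "mtx" (3x3 intrinsics, pixels), "rvec" (rotation vector, rad) and "tvec" (3), from world to camera coordinates, as OpenCV has them. Camera axes: x right, y down, z forward; pixel columns grow to the right and rows downward; lengths in m; the calibration is good to about 2 mm. A picture is of the moment at which its call begins. There is no depth.
- sign_off(): hands the job in; it is judged then, once.
The state is a dict: "clock": time; "joint_positions": joint angles; "qvel": joint speeds; "joint_torque": joint torques, N m; "ee_pos": TCP position; "eef_rot": TCP orientation; "ft_force": force on the tool from outside, world axes, zero at the start; "torque": the same for the moment, N m; "width": opening from 0.0 (shut) to 1.0 (fully open); "gripper_force": force on a finger pad.
Only numpy, scipy, OpenCV 4.12 (cv2) and the standard library are available. Lean on these libraries where they do the work, as an engineer would, in place of code of your own. Each camera call takes 0.05 s, during which the arm holds its last target. There are 200 camera calls.

TASK

Check the plaster mould sections standing on the bench: stand every one upright in a slot of its own in the check nest, right down to the bottom, with the notch up, then swing the toggle clamp's arm over until its bar lies down on them, leave it there for two seconds, and swing it all the way back open. Then move every section to the carrying crate, standing upright on the crate's floor, one to a compartment, and leave the clamp open; do not disturb the other things on the bench.

Things in the scene. Friction and masses are not known exactly. Their poses are not given: they have to be found in the camera images.
- section1: plaster mould section, a white slab 60 mm wide (its x) by 28 mm thick (its y) by 70 mm tall (its z), 0.2 kg, round cavity on one broad face and a pour notch in the top edge; starts standing upright on the bench. Origin: centre of its underside, z up through the notch. Two to four of the four sections are present
- section2: plaster mould section, a white slab 60 mm wide (its x) by 28 mm thick (its y) by 70 mm tall (its z), 0.2 kg, round cavity on one broad face and a pour notch in the top edge; starts standing upright on the bench. Origin: centre of its underside, z up through the notch. Two to four of the four sections are present
- section3: plaster mould section, a white slab 60 mm wide (its x) by 28 mm thick (its y) by 70 mm tall (its z), 0.2 kg, round cavity on one broad face and a pour notch in the top edge; starts standing upright on the bench. Origin: centre of its underside, z up through the notch. Two to four of the four sections are present
- section4: plaster mould section, a white slab 60 mm wide (its x) by 28 mm thick (its y) by 70 mm tall (its z), 0.2 kg, round cavity on one broad face and a pour notch in the top edge; starts standing upright on the bench. Origin: centre of its underside, z up through the notch. Two to four of the four sections are present
- nest: fixed check nest: plywood block 90 (x) x 170 (y) mm on a base plate, top 30 mm above the bench. Origin: on the bench under the block's centre. Four slots, centres at x 0, y -60, -20, 20, 60 mm; each 63 mm along x, 31 mm along y, 22 mm deep, floor 8 mm above the bench (a seated section's top is at 78 mm). The clamp's posts, 100 mm high, stand 135 mm towards -y
- clamp (a joint): toggle clamp arm angle, rad: 0 = level, lying on the seated sections; grows as it swings up; upright 1.57; fully open 2.2, leaning well back on its stop. It falls either way by its own weight once past upright. Hinge axis along the nest's x through clamp_hinge; steel bar 24 mm wide, 14 mm thick, 205 mm long, 0.3 kg
- clamp_handle (a point): middle of the black crossbar handle at the arm's free end: a round bar 16 mm in diameter, 72 mm long along the nest's x, carried by a fork at its ends. At joint 0 it lies 235 mm towards the nest's +y from the hinge and 35 mm above it, and turns about the hinge with the arm
- clamp_hinge (a point): centre of the clamp's hinge: nest frame x = 0, y = -135, z = 85 mm; fixed in the nest
- crate: low wooden carrying crate, loose, 0.9 kg, 85 (x) x 180 (y) x 35 mm high, walls 5 mm, floor 5 mm thick, three dividers to 30 mm height across it make four compartments of 75 (x) x 39 (y) mm with centres at x = 0, y = -66, -22, 22, 66 mm. Origin: centre of its underside
- tape: roll of tape lying flat, 96 mm across, 24 mm high (leave alone)
- mallet: hammer lying on the bench (leave alone)
- brush: brush lying on the bench (leave alone)
- spatula: spatula lying on the bench (leave alone)
- jar: white jar with blue lid, 72 mm across, 85 mm high (leave alone)
- mug: white mug, 76 mm across, 85 mm high (leave alone)
- resin: yellow bottle, 54 mm across, 110 mm high (leave alone)

How it is judged:
On the way, in this order (a step that is already met when the one before it is completed fails the run):
1. every section stands upright in the nest, down on the slot floor, clamp open (x of section1 in the frame of nest between -0.012 and 0.012 m and y of section1 in the frame of nest between -0.07 and 0.07 m and z of section1 in the frame of nest between 0.002 and 0.014 m and angle between each of section1, section2, section3, section4's own z axis and vertical below 0.2 rad and x of section2 in the frame of nest between -0.012 and 0.012 m and y of section2 in the frame of nest between -0.07 and 0.07 m and z of section2 in the frame of nest between 0.002 and 0.014 m and x of section3 in the frame of nest between -0.012 and 0.012 m and y of section3 in the frame of nest between -0.07 and 0.07 m and z of section3 in the frame of nest between 0.002 and 0.014 m and x of section4 in the frame of nest between -0.012 and 0.012 m and y of section4 in the frame of nest between -0.07 and 0.07 m and z of section4 in the frame of nest between 0.002 and 0.014 m and value of joint clamp above 2.05 rad), for 0.2 s.
2. the clamp bar is swung down on the seated sections and left there (x of section1 in the frame of nest between -0.012 and 0.012 m and y of section1 in the frame of nest between -0.07 and 0.07 m and z of section1 in the frame of nest between 0.002 and 0.014 m and angle between each of section1, section2, section3, section4's own z axis and vertical below 0.2 rad and x of section2 in the frame of nest between -0.012 and 0.012 m and y of section2 in the frame of nest between -0.07 and 0.07 m and z of section2 in the frame of nest between 0.002 and 0.014 m and x of section3 in the frame of nest between -0.012 and 0.012 m and y of section3 in the frame of nest between -0.07 and 0.07 m and z of section3 in the frame of nest between 0.002 and 0.014 m and x of section4 in the frame of nest between -0.012 and 0.012 m and y of section4 in the frame of nest between -0.07 and 0.07 m and z of section4 in the frame of nest between 0.002 and 0.014 m and value of joint clamp below 0.05 rad), for 1.5 s.
3. the clamp is swung back open, sections still in the nest (all of step 1), for 0.2 s.
At the end, for the whole second after the job is handed in: every section stands upright (within 0.2 rad, notch up) on the floor of the crate (underside within 6 mm of floor height), released and at rest; the clamp is open past 2.05 rad (x of section1 in the frame of crate between -0.02 and 0.02 m and y of section1 in the frame of crate between -0.085 and 0.085 m and z of section1 in the frame of crate between -0.001 and 0.011 m and angle between each of section1, section2, section3, section4's own z axis and vertical below 0.2 rad and x of section2 in the frame of crate between -0.02 and 0.02 m and y of section2 in the frame of crate between -0.085 and 0.085 m and z of section2 in the frame of crate between -0.001 and 0.011 m and x of section3 in the frame of crate between -0.02 and 0.02 m and y of section3 in the frame of crate between -0.085 and 0.085 m and z of section3 in the frame of crate between -0.001 and 0.011 m and x of section4 in the frame of crate between -0.02 and 0.02 m and y of section4 in the frame of crate between -0.085 and 0.085 m and z of section4 in the frame of crate between -0.001 and 0.011 m and linear speed of each of section1, section2, section3, section4, crate below 0.03 m/s and value of joint clamp above 2.05 rad); the robot touches nothing.
It fails at once if a bystander is disturbed (moved more than 4 cm) (distance of any of tape, mallet, brush, spatula, jar, mug, resin from where it was at the start of the episode above 0.04 m).
Of section1, section2, section3, section4 only 2 to 4 are there at a start; the rules pass over those that are not, and their reading is None.
At some moment in a run one of section1, section2, section3, section4, crate may be knocked a few centimetres aside while the robot is not near it.
Once in a run the grip may slacken for a moment while it holds something.
It also fails if it takes over 210 s, if anything falls off the work surface, if the arm or the gripper's body presses on something with over 40 N, if the wrist force passes 120 N, or if a joint passes its speed limit or range.

## Working session

There is one attempt and no reset: what is moved stays moved. The work goes in short steps, Python scripts to look and compute and a tool call to move; the robot and the scene stay as the last step left them, time stands still between calls to the robot, and variables do not carry over. Pictures are saved under pics/ and viewed, at most 17 in all, crops included, and the job is handed in when it is done.

Besides the shell and the picture viewer there is one more tool, called after "Call:" as name([rows], argument=value, ...), one row to a line, values as JSON. send_rows: Moves the arm, as the interface text tells. Its arguments: {"type":"object","properties":{"increments":{"type":"array","items":{"type":"array","items":{"type":"array","items":{"type":"number"}}}},"force":{"type":"number"}},"required":["increments"]}

```bash
ls; mkdir -p pics; cat > h.py <<'E'
import numpy as np, cv2
from cell import observe, read_camera
def snap(n, f=None):
    c=read_camera(n)
    if f: cv2.imwrite('pics/'+f, c['pixels'][:,:,::-1])
    return c
def ray(c,uv,z):
    R=cv2.Rodrigues(np.array(c['rvec'],float))[0]; t=np.array(c['tvec'],float).ravel()
    p=cv2.undistortPoints(np.array(uv,float).reshape(-1,1,2),np.array(c['mtx'],float),None).reshape(-1,2)
    d=np.c_[p,np.ones(len(p))]@R; o=-R.T@t
    return o+d*((z-o[2])/d[:,2])[:,None]
def proj(c,P):
    return cv2.projectPoints(np.array(P,float).reshape(-1,1,3),np.array(c['rvec'],float),np.array(c['tvec'],float),np.array(c['mtx'],float),None)[0].reshape(-1,2)
E
python3 - <<'E'
from h import *
for n in('top','scene'):
    c=snap(n,n+'0.png'); R=cv2.Rodrigues(np.array(c['rvec'],float))[0]
    print(n,c['mtx'],(-R.T@np.array(c['tvec'],float).ravel()).round(3),R.round(2))
print(observe())
E
```

```text
pics
top [[466.68413035   0.         321.62585164]
 [  0.         466.68413035 237.83000984]
 [  0.           0.           1.        ]] [ 0.453 -0.053  1.059] [[ 0.02 -1.   -0.02]
 [-0.99 -0.02 -0.13]
 [ 0.13  0.02 -0.99]]
scene [[548.6198114    0.         315.50000261]
 [  0.         548.6198114  237.20769432]
 [  0.           0.           1.        ]] [1.154 0.453 1.307] [[-0.67  0.74 -0.  ]
 [ 0.63  0.57 -0.53]
 [-0.39 -0.36 -0.85]]
{'clock': 0.1, 'joint_positions': array([1.08441938e+00, 2.59123823e-01, 2.08103423e-02, 1.33369624e+00,
       1.72408703e-05, 1.41817005e+00]), 'qvel': array([-2.20995628e-04, -1.40891812e-03,  2.01890942e-03,  2.48144090e-05,
        1.30990428e-03,  1.38033575e-04]), 'joint_torque': array([ 5.79573680e-03, -5.56692266e+01,  3.45074379e+01,  1.15510353e-02,
       -1.12906282e-04,  2.26152929e-05]), 'ee_pos': array([0.18006756, 0.51942002, 0.23872243]), 'eef_rot': array([ 1.66101879e-01,  9.86108411e-01, -5.73285523e-04, -1.98743656e-04]), 'ft_force': array([ 0.25964338, -0.51142742,  0.66672321]), 'torque': array([ 0.01055393,  0.01285927, -0.01717743]), 'gripper_force': 0.0, 'width': 0.9964307346894024}
```

View pics/top0.png

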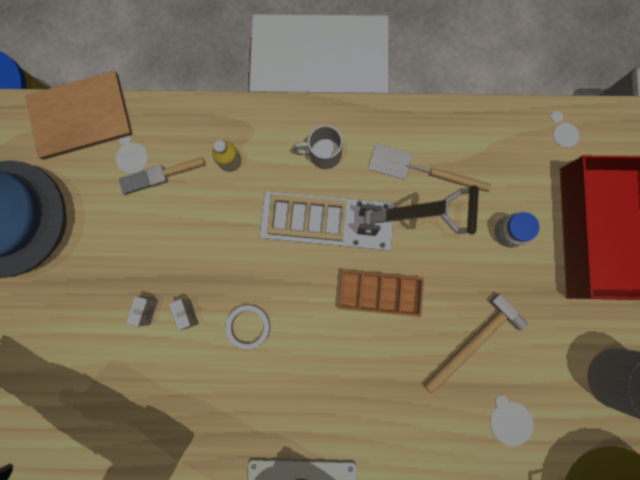

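View pics/scene0.png

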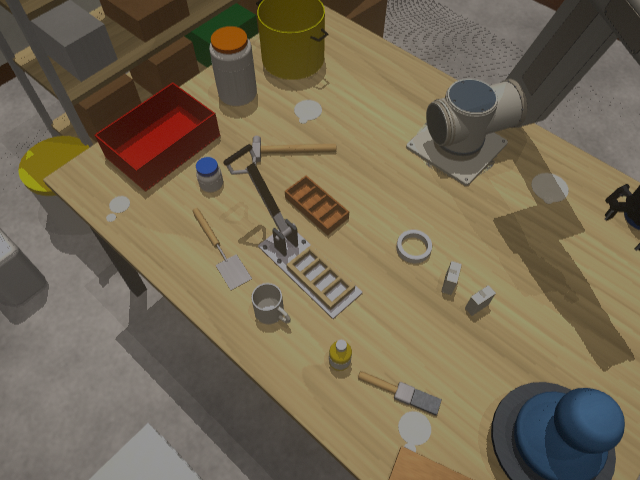

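The top view shows two sections, at about (139,311) and (181,313). The nest is at (306,216), the crate at (380,293), and the open clamp has its handle at (473,210). Next I'll zoom in and measure.

```bash
python3 - <<'E'
from h import *
im=cv2.imread('pics/top0.png')
a=cv2.resize(im[280:345,110:210],None,fx=4,fy=4,interpolation=cv2.INTER_CUBIC)
b=cv2.resize(im[180:320,255:430],None,fx=4,fy=4,interpolation=cv2.INTER_CUBIC)
o=np.zeros((560+40,800,3),np.uint8); o[:560,:700]=b; 
cv2.imwrite('pics/z1.png',o[:560,:700]); 
s=cv2.imread('pics/scene0.png')
s2=cv2.resize(s[250:325,430:505],None,fx=5,fy=5,interpolation=cv2.INTER_CUBIC)
o=np.zeros((375,800,3),np.uint8); o[:260,:400]=a; o[:375,400:775]=s2
cv2.imwrite('pics/z2.png',o)
E
```

```text
(no output)
```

View pics/z1.png

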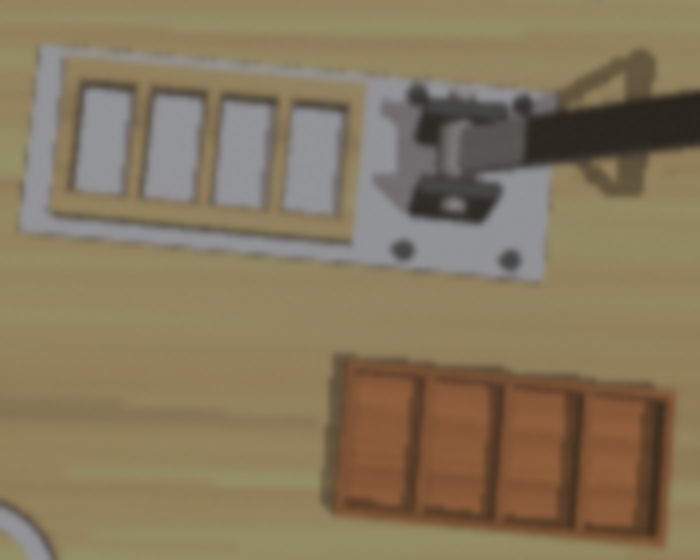

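View pics/z2.png

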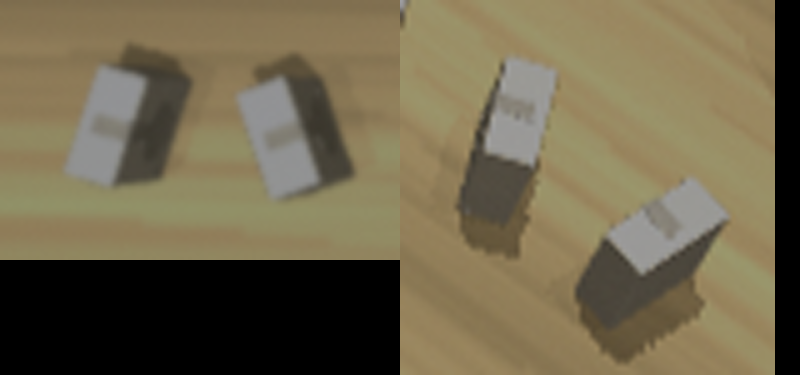

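Both are upright with notches up: A's top face runs from about (126–147, 296–327) and B's from (169–190, 299–330). Nest corners are at about (271,195), (346,201), (343,240), (267,233). Crate corners are at (342,270), (424,278), (421,316), (339,308).

```bash
cat >> h.py <<'E'
def fit(c,q,z):
    "rectangle of 4+ pixel points on plane z -> centre, long-axis yaw, sizes"
    P=ray(c,q,z)[:,:2].astype(np.float32)
    (x,y),(w,h),a=cv2.minAreaRect(P*1000); a=np.radians(a)
    if w<h: a+=np.pi/2; w,h=h,w
    return np.array([x,y]).round(1), round(((a+np.pi/2)%np.pi)-np.pi/2,3), (round(w,1),round(h,1))
def blob(c,box,lo,hi,n=1):
    x0,y0,x1,y1=box
    m=cv2.inRange(cv2.cvtColor(c['pixels'][y0:y1,x0:x1],cv2.COLOR_RGB2HSV),lo,hi)
    cs=sorted(cv2.findContours(m,cv2.RETR_EXTERNAL,cv2.CHAIN_APPROX_NONE)[0],key=cv2.contourArea)[::-1][:n]
    return [k.reshape(-1,2)+[x0,y0] for k in cs]
E
python3 - <<'E'
from h import *
t=snap('top');s=snap('scene')
for b in blob(t,(110,280,210,345),(0,0,120),(179,40,255),2): print('secT',fit(t,b,.07))
for b in blob(s,(430,250,505,325),(0,0,130),(179,45,255),2): print('secS',fit(s,b,.07))
for n,z in((np.array([(65,60),(365,86),(352,242),(50,213)])/4+[255,180],.03),(np.array([(347,360),(675,392),(663,545),(335,512)])/4+[255,180],.035)):
    print(fit(t,n,z))
for q in ([(102,66),(148,74),(113,187),(65,172)],[(236,93),(288,75),(322,186),(275,200)]):print('hand',fit(t,np.array(q)/4+[110,280],.07))
for c,bx in((t,(330,260,430,325)),(s,(275,165,360,245))):
  for b in blob(c,bx,(3,120,40),(14,255,255),1): print('crate',fit(c,b,.035))
for nm,c,bx in(('t',t,(255,180,360,250)),('s',s,(270,240,365,320))):
    px=c['pixels'][bx[1]:bx[3],bx[0]:bx[2]]; h=cv2.cvtColor(px,cv2.COLOR_RGB2HSV)
# nest hypothetical check in scene: project block corners
f=fit(t,np.array([(65,60),(365,86),(352,242),(50,213)])/4+[255,180],.03)
c0=f[0]/1000; yaw=f[1]; yaw=yaw-np.pi/2 if yaw>0 else yaw+np.pi/2
print('nest',c0,yaw)
R=np.array([[np.cos(yaw),-np.sin(yaw)],[np.sin(yaw),np.cos(yaw)]])
def W(p): p=np.array(p); return np.r_[c0+R@p[:2],p[2]]
im=np.ascontiguousarray(s['pixels'][:,:,::-1])
im=cv2.resize(im[130:330,200:380],None,fx=3,fy=3,interpolation=cv2.INTER_CUBIC)
for p in [(x,y,.03) for x in(-.045,.045) for y in(-.085,.085)]+[(x,y+d,.03) for x in(-.0315,.0315) for y in(-.06,-.02,.02,.06) for d in (-.0155,.0155)]+[(0,-.135,.085)]:
    u=((proj(s,W(p))[0]-[200,130]+.5)*3).astype(int); cv2.circle(im,tuple(map(int,u)),3,(0,0,255),1)
for th in(2.2,):
    y=-.135+.235*np.cos(th)-.035*np.sin(th); z=.085+.235*np.sin(th)+.035*np.cos(th)
    for x in(-.036,.036):
        u=((proj(s,W((x,y,z)))[0]-[200,130]+.5)*3).astype(int); cv2.circle(im,tuple(map(int,u)),4,(0,255,0),1)
    print('handle',W((0,y,z)))
cv2.imwrite('pics/n.png',im)
E
```

```text
secT (array([419.2, 262.9]), np.float64(0.397), (59.6, 26.9))
secT (array([424.2, 354.2]), np.float64(-0.26), (59.3, 26.6))
secS (array([425.3, 354.8]), np.float64(-0.253), (59.4, 27.5))
secS (array([421.1, 263.8]), np.float64(0.393), (58.5, 26.4))
(array([637.1,   0.7]), np.float64(1.499), (170.0, 88.7))
(array([ 472.7, -165.2]), np.float64(1.492), (179.5, 82.8))
hand (array([424.4, 351.5]), np.float64(-0.271), (60.7, 26.9))
hand (array([418. , 260.8]), np.float64(0.357), (61.2, 28.8))
crate (array([ 473.7, -164.3]), np.float64(1.495), (179.0, 83.4))
crate (array([ 480.8, -162.1]), np.float64(1.495), (181.4, 96.2))
nest [0.6371 0.0007] -0.07179632679489645
handle [ 0.61546518 -0.30011815  0.25439912]
```

View pics/n.png

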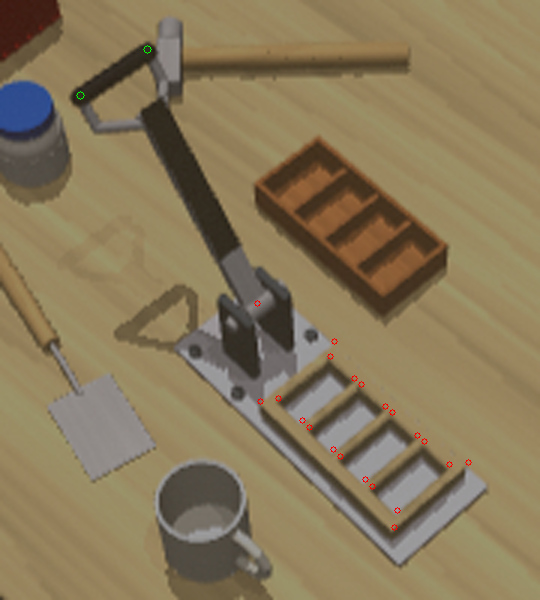

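The overlay of the clamp hinge and handle fits well in the scene view, and the block is close. I'll refine it using the slot rims in both views.

```bash
python3 - <<'E'
from h import *
t=snap('top');s=snap('scene')
R0=None
for nm,c in(('t',t),('s',s)):
    H=cv2.cvtColor(c['pixels'],cv2.COLOR_RGB2HSV)
    cen=np.array([.6371,.0007]);yaw=-.0718
    Rz=np.array([[np.cos(yaw),-np.sin(yaw)],[np.sin(yaw),np.cos(yaw)]])
    # rectify the z=.03 plane at 1mm/px (nest frame), bilinear
    X,Y=np.meshgrid(np.arange(-60,61)*1e-3,np.arange(-100,101)*1e-3,indexing='ij')
    P=np.c_[(np.c_[X.ravel(),Y.ravel()]@Rz.T+cen),np.full(X.size,.03)]
    m=proj(c,P).astype(np.float32).reshape(*X.shape,2)
    w=cv2.remap(c['pixels'],m[...,0],m[...,1],cv2.INTER_LINEAR)
    cv2.imwrite(f'pics/r_{nm}.png',cv2.resize(w[::-1,::-1,::-1],None,fx=3.9,fy=3.9))
a=cv2.imread('pics/r_t.png');b=cv2.imread('pics/r_s.png')
o=np.vstack([a,b])[:, :]; o=cv2.resize(o,None,fx=.62,fy=.62) if o.shape[0]>600 else o
sc=o.shape[1]/201
for k in range(2):
  off=k*o.shape[0]//2
  for yc in(-60,-20,20,60):
    p=lambda x,y:(int((100-y+.5)*sc),int((60-x+.5)*sc)+off)
    cv2.rectangle(o,p(31.5,yc+15.5),p(-31.5,yc-15.5),(0,0,255),1)
  cv2.rectangle(o,p(45,85),p(-45,-85),(0,0,255),1)
print(o.shape);cv2.imwrite('pics/r.png',o)
E
```

```text
(585, 486, 3)
```

View pics/r.png

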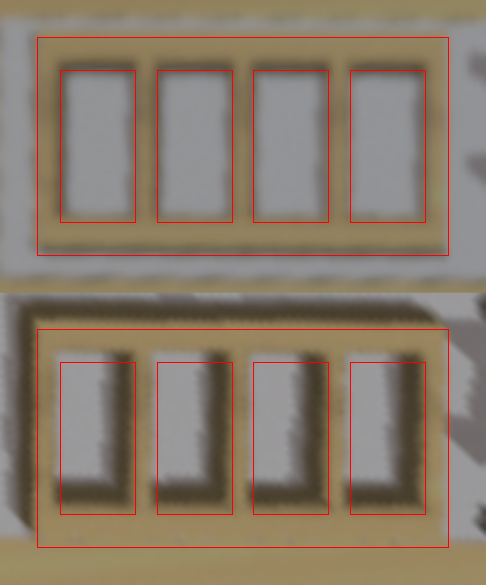

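Averaged over both views, the slots sit about +3 mm in x and +1 mm in y from my estimate, so I take the nest as (640.1, 1.7), yaw −0.072. I'll grip sections across their width (the end faces) and use slots +60 and −20.

```bash
cat >> h.py <<'E'
from scipy.spatial.transform import Rotation as Ro
NEST=np.array([.6401,.0017]); NY=-.0718
def W(x,y,z): 
    c,s=np.cos(NY),np.sin(NY); return np.array([NEST[0]+c*x-s*y,NEST[1]+s*x+c*y,z])
def Rt(yaw,tilt=0):
    "tool y at yaw; tool z down, tilted about tool y axis by tilt"
    y=np.array([np.cos(yaw),np.sin(yaw),0]); z=np.array([0,0,-1.]); x=np.cross(y,z)
    return Ro.from_matrix(np.c_[x,y,z])*Ro.from_euler('y',tilt)
def go(p,R,st=None):
    st=st or observe(); R0=Ro.from_quat(st['eef_rot'])
    print('rot',(R0.inv()*R).as_rotvec().round(4),'shift',(R0.inv().apply(np.array(p)-st['ee_pos'])*1000).round(1))
E
python3 - <<'E'
from h import *
A=np.array([.4247,.3545]); go([*A,.16],Rt(-.257+np.pi))
print(W(0,.06,0),W(0,-.02,0))
E
```

```text
rot [-3.0000e-04 -4.0000e-04 -1.6476e+00] shift [-285.1  -75.8   79.1]
[0.6444043  0.06154541 0.        ] [ 0.63866523 -0.01824847  0.        ]
```

Call:
send_rows([
  [[0, 0, -1.648, -285, -76, 20, 1], [0, 0, -1.648, -285, -76, 20, 1], [0, 0, -1.648, -285, -76, 20, 1], [0, 0, -1.648, -285, -76, 20, 1], [0, 0, -1.648, -285, -76, 20, 1], [0, 0, -1.648, -285, -76, 20, 1], [0, 0, -1.648, -285, -76, 20, 1], [0, 0, -1.648, -285, -76, 20, 1], [0, 0, -1.648, -285, -76, 20, 1], [0, 0, -1.648, -285, -76, 20, 1], [0, 0, -1.648, -285, -76, 20, 1], [0, 0, -1.648, -285, -76, 20, 1]],
], force=60)

```text
clock: 1.3
ee_pos: [0.4249, 0.3541, 0.2191]
eef_rot: [-0.519, 0.855, 0.0, -0.0]
ft_force: [0.5, -0.4, -0.6]
width: 1.001
gripper_force: 0.0
```

```bash
python3 - <<'E'
from h import *
s=snap('scene')
for b in blob(s,(430,250,505,325),(0,0,130),(179,45,255),2): print('secS',fit(s,b,.07))
print(observe()['ee_pos']);go([.4247,.3545,.042],Rt(-.257+np.pi))
E
```

```text
secS (array([420.9, 263.9]), np.float64(0.384), (58.0, 26.4))
secS (array([445.3, 346.1]), np.float64(0.581), (33.3, 17.2))
[0.42472171 0.35422074 0.21914578]
rot [ 2.000e-04 -2.000e-04 -2.131e-01] shift [-3.000e-01  1.000e-01  1.771e+02]
```

Call:
send_rows([
  [[0, 0, -0.213, 0, 0, 60, 1], [0, 0, -0.213, 0, 0, 90, 1], [0, 0, -0.213, 0, 0, 110, 1], [0, 0, -0.213, 0, 0, 130, 1], [0, 0, -0.213, 0, 0, 150, 1], [0, 0, -0.213, 0, 0, 165, 1], [0, 0, -0.213, 0, 0, 177, 1], [0, 0, -0.213, 0, 0, 177, 1], [0, 0, -0.213, 0, 0, 177, 0.3], [0, 0, -0.213, 0, 0, 177, 0.3], [0, 0, -0.213, 0, 0, 177, 0.3], [0, 0, -0.213, 0, 0, 177, 0.3]],
], force=60)

```text
clock: 2.35
ee_pos: [0.4251, 0.3549, 0.0435]
eef_rot: [-0.604, 0.797, -0.0, 0.001]
ft_force: [-1.8, 0.8, 4.5]
width: 0.688
gripper_force: 65.8
```

Call:
send_rows([
  [[0, 0, 0, 0, 0, 0, 0.3], [0, 0, 0, 0, 0, 0, 0.3], [0, 0, 0, 0, 0, 0, 0.3], [0, 0, 0, 0, 0, 0, 0.3]],
])

```text
clock: 2.68
ee_pos: [0.4252, 0.3549, 0.0435]
eef_rot: [-0.605, 0.797, -0.0, 0.001]
ft_force: [-1.5, 0.7, 6.3]
width: 0.697
gripper_force: 65.9
```

Call:
send_rows([
  [[0, 0, 0, 0, 0, -20, 0.3], [0, 0, 0, 0, 0, -50, 0.3], [0, 0, 0, 0, 0, -80, 0.3], [0, 0, 0, 0, 0, -100, 0.3], [0, 0, 0, 0, 0, -100, 0.3]],
])

```text
clock: 3.1
ee_pos: [0.4261, 0.3554, 0.1467]
eef_rot: [-0.605, 0.797, -0.0, 0.003]
ft_force: [1.0, 0.9, -1.6]
width: 0.693
gripper_force: 65.8
```

```bash
python3 - <<'E'
from h import *
o=observe();print(o['ee_pos'],o['width'],o['gripper_force'],o['ft_force'])
t=snap('top');s=snap('scene','s1.png')
zt=o['ee_pos'][2]+.028
for nm,c in(('t',t),('s',s)):
    x,y=proj(c,[*o['ee_pos'][:2],zt])[0].astype(int); print(x,y)
y0,x0=y-50,x-60
cv2.imwrite('pics/s1z.png',cv2.resize(s['pixels'][y-60:y+60,x-60:x+60,::-1],None,fx=4,fy=4))
go(W(0,.06,.15),Rt(NY+np.pi))
E
```

```text
[0.42611602 0.35540657 0.14674086] 0.6928075508470359 65.75015544891357 [ 0.98231983  0.88806025 -1.63213667]
112 311
494 274
rot [-0.0009  0.0007 -0.2005] shift [ 223.  -290.5   -7.4]
```

View pics/s1z.png

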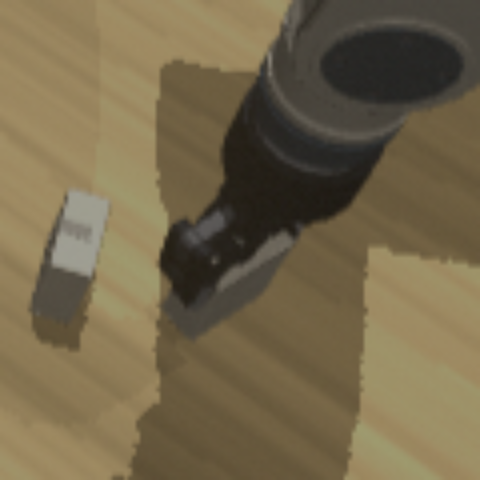

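Section A is firmly held at (494,274) in the scene view. Next it goes over slot +60.

Call:
send_rows([
  [[0, 0, -0.2, 35, -20, -20, 0.3], [0, 0, -0.2, 60, -50, -40, 0.3], [0, 0, -0.2, 80, -80, -40, 0.3], [0, 0, -0.2, 100, -110, -40, 0.3], [0, 0, -0.2, 120, -140, -40, 0.3], [0, 0, -0.2, 140, -170, -40, 0.3], [0, 0, -0.2, 160, -200, -40, 0.3], [0, 0, -0.2, 180, -230, -40, 0.3], [0, 0, -0.2, 200, -260, -30, 0.3], [0, 0, -0.2, 215, -280, -20, 0.3], [0, 0, -0.2, 223, -290, -10, 0.3], [0, 0, -0.2, 223, -290, -10, 0.3]],
])

```text
clock: 4.2
ee_pos: [0.6437, 0.0592, 0.1475]
eef_rot: [-0.68, 0.733, 0.002, -0.002]
ft_force: [-1.6, 0.7, -2.8]
width: 0.69
gripper_force: 65.9
```

```bash
python3 - <<'E'
from h import *
o=observe();print(o['ee_pos'],o['width'],o['gripper_force'],o['ft_force'])
go(W(0,.0605,.085),Rt(NY+np.pi))
E
```

```text
[0.64370991 0.05924914 0.14748769] 0.6902987784966536 65.85878491401672 [-1.61478155  0.66508957 -2.80190198]
rot [ 0.0061 -0.0007 -0.0034] shift [-2.9 -0.9 62.5]
```

Call:
send_rows([
  [[0.004, 0, -0.003, -3, -1, 20, 0.3], [0.004, 0, -0.003, -3, -1, 40, 0.3], [0.004, 0, -0.003, -3, -1, 62, 0.3], [0.004, 0, -0.003, -3, -1, 62, 0.3], [0.004, 0, -0.003, -3, -1, 62, 0.3]],
])

```text
clock: 4.62
ee_pos: [0.6436, 0.0656, 0.0891]
eef_rot: [-0.683, 0.731, -0.0, 0.0]
ft_force: [0.5, -0.2, -1.6]
width: 0.694
gripper_force: 65.8
```

```bash
python3 - <<'E'
from h import *
o=observe();print(o['ee_pos'],o['width'],o['gripper_force'],o['ft_force'])
go(W(0,.0605,.0515),Rt(NY+np.pi))
t=snap('top')
# rectified strip at z=.03 plane around nest in top view
s=snap('scene')
for nm,c in(('t',t),('s',s)):
    x,y=proj(c,W(0,.05,.06))[0].astype(int)
    cv2.imwrite(f'pics/q{nm}.png',cv2.resize(c['pixels'][y-45:y+45,x-50:x+50,::-1],None,fx=4,fy=4,interpolation=cv2.INTER_CUBIC))
cv2.imwrite('pics/q.png',np.hstack([cv2.imread('pics/qt.png'),cv2.imread('pics/qs.png')]))
E
```

```text
[0.64360999 0.06558802 0.08908813] 0.6937739012249445 65.75755834579468 [ 0.53513517 -0.23439333 -1.56859889]
rot [-0.0002  0.      0.0036] shift [ 3.5 -1.1 37.6]
```

View pics/q.png

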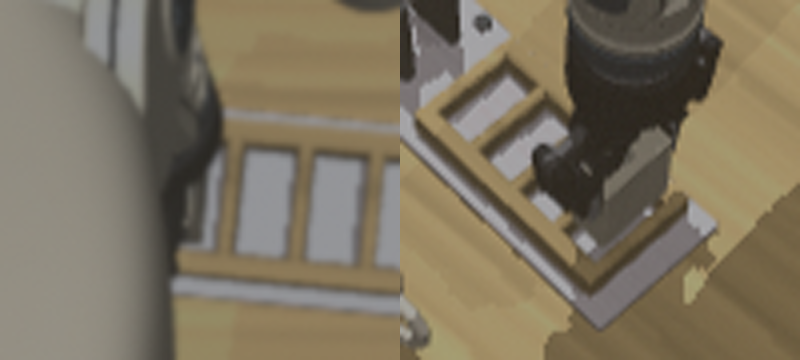

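The scene view shows the section hovering just over the end slot. The shift counts from the commanded pose, so I'll let it settle before I correct.

Call:
send_rows([
  [[0, 0, 0, 3.5, -1, 0, 0.3], [0, 0, 0, 3.5, -1, 0, 0.3], [0, 0, 0, 3.5, -1, 0, 0.3], [0, 0, 0, 3.5, -1, 0, 0.3], [0, 0, 0, 3.5, -1, 0, 0.3], [0, 0, 0, 3.5, -1, 0, 0.3]],
])

```text
clock: 5.22
ee_pos: [0.646, 0.0611, 0.0904]
eef_rot: [-0.682, 0.731, -0.002, 0.001]
ft_force: [-0.3, 1.1, -3.0]
width: 0.693
gripper_force: 65.8
```

```bash
python3 - <<'E'
from h import *
o=observe();print(o['ee_pos'],o['ft_force'])
go(W(0,.0605,.0515),Rt(NY+np.pi))
E
```

```text
[0.64595128 0.06105364 0.09043311] [-0.25835345  1.07344241 -2.9987352 ]
rot [-0.0042  0.      0.0026] shift [-0.9  1.7 38.9]
```

Call:
send_rows([
  [[0, 0, 0, 0, 0, 0, 0.3], [0, 0, 0, 0, 0, 0, 0.3], [0, 0, 0, 0, 0, 0, 0.3], [0, 0, 0, 0, 0, 0, 0.3]],
])

```text
clock: 5.55
ee_pos: [0.6459, 0.0611, 0.0903]
eef_rot: [-0.682, 0.731, -0.001, 0.001]
ft_force: [0.4, -0.4, -1.9]
width: 0.693
gripper_force: 65.8
```

```bash
python3 - <<'E'
from h import *
for i in range(6):
    o=observe();print(o['ee_pos'],o['eef_rot'].round(4));read_camera('top')
go(W(0,.0605,.0515),Rt(NY+np.pi))
E
```

```text
[0.64592705 0.06107949 0.09026252] [-0.6823  0.7311 -0.0015  0.0013]
[0.64593007 0.06110191 0.09022418] [-0.6823  0.7311 -0.0014  0.0013]
[0.64596339 0.06108838 0.09027344] [-0.6823  0.7311 -0.0015  0.0014]
[0.64595668 0.06109656 0.09026756] [-0.6823  0.7311 -0.0015  0.0014]
[0.64592941 0.06108414 0.09027316] [-0.6823  0.7311 -0.0014  0.0014]
[0.64595457 0.06111474 0.09029832] [-0.6823  0.7311 -0.0015  0.0014]
rot [-0.0039  0.      0.0027] shift [-0.9  1.7 38.8]
```

Call:
send_rows([
  [[-0.004, 0, 0.003, -0.9, 1.7, 4, 0.3], [-0.004, 0, 0.003, -0.9, 1.7, 8, 0.3], [-0.004, 0, 0.003, -0.9, 1.7, 12, 0.3], [-0.004, 0, 0.003, -0.9, 1.7, 14, 0.3], [-0.004, 0, 0.003, -0.9, 1.7, 16, 0.3], [-0.004, 0, 0.003, -0.9, 1.7, 18, 0.3], [-0.004, 0, 0.003, -0.9, 1.7, 20, 0.3], [-0.004, 0, 0.003, -0.9, 1.7, 20, 0.3], [-0.004, 0, 0.003, -0.9, 1.7, 20, 0.3], [-0.004, 0, 0.003, -0.9, 1.7, 20, 0.3]],
])

```text
clock: 6.68
ee_pos: [0.6444, 0.062, 0.0703]
eef_rot: [-0.681, 0.732, -0.0, -0.0]
ft_force: [-0.2, -0.5, -2.7]
width: 0.688
gripper_force: 65.8
```

```bash
python3 - <<'E'
from h import *
o=observe();print(o['ee_pos'],o['ft_force'],o['torque'])
go(W(0,.0605,.0515),Rt(NY+np.pi))
E
```

```text
[0.64436527 0.06204762 0.07032917] [-0.1797667  -0.47307841 -2.72477767] [-0.07713834  0.01728999  0.04623986]
rot [ 0.     -0.0001 -0.0004] shift [-0.  -0.1 18.8]
```

The underside is already 3 mm inside the slot with no contact force, so I'll continue down.

Call:
send_rows([
  [[0, 0, 0, 0, 0, 3, 0.3], [0, 0, 0, 0, 0, 6, 0.3], [0, 0, 0, 0, 0, 9, 0.3], [0, 0, 0, 0, 0, 12, 0.3], [0, 0, 0, 0, 0, 14, 0.3], [0, 0, 0, 0, 0, 16, 0.3], [0, 0, 0, 0, 0, 17.5, 0.3], [0, 0, 0, 0, 0, 18.8, 0.3], [0, 0, 0, 0, 0, 18.8, 0.3], [0, 0, 0, 0, 0, 18.8, 0.3]],
])

```text
clock: 7.52
ee_pos: [0.6443, 0.062, 0.0516]
eef_rot: [-0.681, 0.732, -0.0, -0.0]
ft_force: [-1.7, -2.3, 0.7]
width: 0.695
gripper_force: 66.0
```

Seated, with a tiny reaction force. Release and retreat upward.

Call:
send_rows([
  [[0, 0, 0, 0, 0, 0, 1], [0, 0, 0, 0, 0, 0, 1], [0, 0, 0, 0, 0, 0, 1], [0, 0, 0, 0, 0, 0, 1], [0, 0, 0, 0, 0, -30, 1], [0, 0, 0, 0, 0, -70, 1], [0, 0, 0, 0, 0, -110, 1], [0, 0, 0, -30, 30, -130, 1], [0, 0, 0, -60, 60, -130, 1], [0, 0, 0, -90, 90, -130, 1], [0, 0, 0, -120, 120, -130, 1], [0, 0, 0, -120, 120, -130, 1]],
])

```text
clock: 8.52
ee_pos: [0.5293, 0.1941, 0.1823]
eef_rot: [-0.682, 0.731, 0.001, 0.0]
ft_force: [0.8, 0.0, -0.5]
width: 0.998
gripper_force: 0.0
```

```bash
python3 - <<'E'
from h import *
t=snap('top');s=snap('scene','s2.png')
for b in blob(t,(140,270,215,345),(0,0,120),(179,40,255),2): print('secT',fit(t,b,.07))
for b in blob(s,(420,235,520,325),(0,0,130),(179,45,255),2): print('secS',fit(s,b,.07))
for nm,c in(('t',t),('s',s)):
    x,y=proj(c,W(0,.06,.078))[0].astype(int)
    for b in blob(c,(x-14,y-22,x+14,y+22),(0,0,118),(179,60,255),2): print(nm,fit(c,b,.078),W(0,.06,0))
o=observe();print(o['ee_pos'])
E
```

```text
secT (array([434.8, 269.6]), np.float64(-1.169), (19.4, 17.7))
secT (array([407.2, 265.9]), np.float64(0.0), (0.0, 0.0))
secS (array([428.6, 178.2]), np.float64(-0.335), (35.0, 10.0))
secS (array([403.7, 180.2]), np.float64(0.626), (3.1, 0.0))
t (array([641.5,  67. ]), np.float64(-0.085), (86.5, 56.5)) [0.6444043  0.06154541 0.        ]
t (array([607.5,  33.6]), np.float64(0.029), (4.3, 0.0)) [0.6444043  0.06154541 0.        ]
s (array([651.9,  54.7]), np.float64(-0.057), (75.0, 43.0)) [0.6444043  0.06154541 0.        ]
s (array([666.6, 109.6]), np.float64(-0.834), (17.8, 16.4)) [0.6444043  0.06154541 0.        ]
[0.53208437 0.19206903 0.18218597]
```

View pics/s2.png

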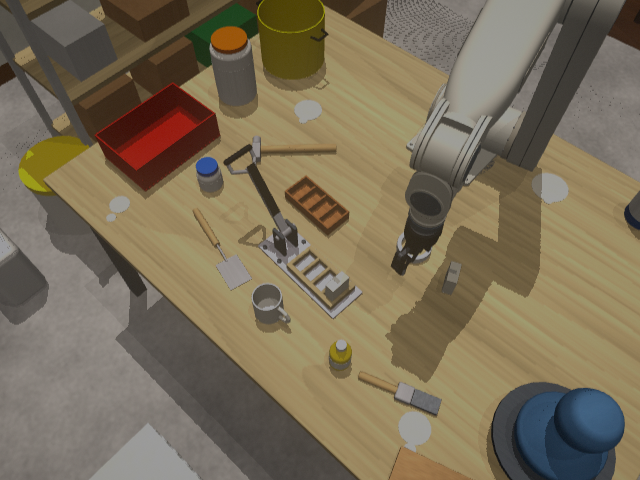

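Section A stands upright in the end slot, at (337,284). B is at (453,277), unmoved but in shadow.

```bash
python3 - <<'E'
from h import *
s=snap('scene'); H=cv2.cvtColor(s['pixels'],cv2.COLOR_RGB2HSV)
print(H[262:272,452:458,2].tolist())
for lo in(80,95,105):
  for b in blob(s,(440,250,470,300),(0,0,lo),(179,50,255),1): print(lo,fit(s,b,.07))
go([.4201,.2633,.15],Rt(.395+np.pi))
E
```

```text
[[121, 126, 120, 112, 108, 114], [122, 121, 121, 122, 122, 123], [122, 122, 122, 122, 122, 121], [121, 121, 122, 121, 122, 122], [122, 123, 123, 122, 122, 122], [121, 122, 123, 121, 123, 122], [121, 123, 122, 123, 122, 123], [110, 116, 116, 120, 121, 122], [95, 94, 99, 109, 109, 123], [95, 95, 94, 93, 94, 123]]
80 (array([435.5, 269.3]), np.float64(0.375), (87.3, 27.4))
95 (array([421.8, 264.2]), np.float64(0.384), (58.2, 26.4))
105 (array([421.8, 264.3]), np.float64(0.393), (58.3, 25.9))
rot [-1.100e-03 -2.000e-04 -4.652e-01] shift [-64.2 118.   31.8]
```

Unmoved. Now pick B.

Call:
send_rows([
  [[0, 0, -0.465, -30, 30, 20, 1], [0, 0, -0.465, -64, 60, 30, 1], [0, 0, -0.465, -64, 90, 30, 1], [0, 0, -0.465, -64, 118, 30, 1], [0, 0, -0.465, -64, 118, 30, 1], [0, 0, -0.465, -64, 118, 30, 1], [0, 0, -0.465, -64, 118, 30, 1], [0, 0, -0.465, -64, 118, 30, 1], [0, 0, -0.465, -64, 118, 30, 1], [0, 0, -0.465, -64, 118, 30, 1]],
])

```text
clock: 9.5
ee_pos: [0.4212, 0.2623, 0.1512]
eef_rot: [0.831, -0.556, -0.0, 0.0]
ft_force: [-0.2, 0.2, -0.4]
width: 1.001
gripper_force: 0.0
```

```bash
python3 - <<'E'
from h import *
print(observe()['ee_pos']);go([.4203,.2635,.043],Rt(.395+np.pi))
E
```

```text
[0.4212047  0.26234945 0.15124093]
rot [ 0.0002 -0.0001 -0.0037] shift [ -1.4   0.4 108.2]
```

Call:
send_rows([
  [[0, 0, -0.004, -1.4, 0.4, 20, 1], [0, 0, -0.004, -1.4, 0.4, 45, 1], [0, 0, -0.004, -1.4, 0.4, 70, 1], [0, 0, -0.004, -1.4, 0.4, 90, 1], [0, 0, -0.004, -1.4, 0.4, 108, 1], [0, 0, -0.004, -1.4, 0.4, 108, 1], [0, 0, -0.004, -1.4, 0.4, 108, 1], [0, 0, -0.004, -1.4, 0.4, 108, 0.3], [0, 0, -0.004, -1.4, 0.4, 108, 0.3], [0, 0, -0.004, -1.4, 0.4, 108, 0.3], [0, 0, -0.004, -1.4, 0.4, 108, 0.3], [0, 0, -0.004, -1.4, 0.4, 108, 0.3]],
])

```text
clock: 10.5
ee_pos: [0.4203, 0.2642, 0.045]
eef_rot: [0.833, -0.554, 0.001, -0.001]
ft_force: [-0.2, -0.7, 5.6]
width: 0.694
gripper_force: 65.1
```

Call:
send_rows([
  [[0, 0, 0, 0, 0, 0, 0.3], [0, 0, 0, 0, 0, 0, 0.3], [0, 0, 0, 0, 0, 0, 0.3]],
])

```text
clock: 10.75
ee_pos: [0.4202, 0.2642, 0.0449]
eef_rot: [0.833, -0.554, 0.001, -0.001]
ft_force: [-1.0, -0.3, 6.0]
width: 0.695
gripper_force: 65.1
```

Call:
send_rows([
  [[0, 0, 0, 0, 0, -20, 0.3], [0, 0, 0, 0, 0, -45, 0.3], [0, 0, 0, 0, 0, -75, 0.3], [0, 0, 0, 0, 0, -105, 0.3], [0, 0, 0, 0, 0, -120, 0.3], [0, 0, 0, 0, 0, -120, 0.3], [0, 0, 0, 0, 0, -120, 0.3]],
])

```text
clock: 11.33
ee_pos: [0.4196, 0.264, 0.1642]
eef_rot: [0.833, -0.554, 0.001, -0.001]
ft_force: [-0.1, 0.5, -1.9]
width: 0.69
gripper_force: 65.5
```

```bash
python3 - <<'E'
from h import *
o=observe();print(o['ee_pos'],o['width'])
go(W(0,-.02,.165),Rt(NY+np.pi))
E
```

```text
[0.41963207 0.26402766 0.16423679] 0.689715696210877
rot [-0.0023  0.0005  0.4687] shift [345.  -92.9  -0.5]
```

Call:
send_rows([
  [[0, 0, 0.469, 35, -10, -5, 0.3], [0, 0, 0.469, 70, -20, -10, 0.3], [0, 0, 0.469, 105, -30, -10, 0.3], [0, 0, 0.469, 140, -40, -10, 0.3], [0, 0, 0.469, 175, -50, -10, 0.3], [0, 0, 0.469, 210, -60, -10, 0.3], [0, 0, 0.469, 245, -70, -10, 0.3], [0, 0, 0.469, 280, -80, -10, 0.3], [0, 0, 0.469, 310, -88, -5, 0.3], [0, 0, 0.469, 330, -93, 0, 0.3], [0, 0, 0.469, 345, -93, 0, 0.3], [0, 0, 0.469, 345, -93, 0, 0.3]],
])

```text
clock: 12.33
ee_pos: [0.6386, -0.0205, 0.1614]
eef_rot: [-0.68, 0.733, 0.001, -0.001]
ft_force: [-0.7, -0.1, -1.0]
width: 0.691
gripper_force: 65.5
```

Call:
send_rows([
  [[0, 0, 0, 0, 0, 20, 0.3], [0, 0, 0, 0, 0, 40, 0.3], [0, 0, 0, 0, 0, 60, 0.3], [0, 0, 0, 0, 0, 70, 0.3], [0, 0, 0, 0, 0, 70, 0.3], [0, 0, 0, 0, 0, 70, 0.3], [0, 0, 0, 0, 0, 70, 0.3], [0, 0, 0, 0, 0, 70, 0.3], [0, 0, 0, 0, 0, 70, 0.3]],
])

```text
clock: 13.08
ee_pos: [0.639, -0.0183, 0.0946]
eef_rot: [-0.681, 0.732, -0.001, 0.001]
ft_force: [0.5, -0.2, -1.6]
width: 0.691
gripper_force: 65.6
```

```bash
python3 - <<'E'
from h import *
o=observe();print(o['ee_pos'],o['width'],o['qvel'].round(3))
go(W(0,-.0195,.07),Rt(NY+np.pi))
E
```

```text
[ 0.63897496 -0.0182941   0.0946483 ] 0.6912463363796386 [-0.001  0.004 -0.004 -0.002  0.001  0.001]
rot [-0.0018 -0.0001 -0.0002] shift [-0.5  0.4 24.6]
```

Call:
send_rows([
  [[-0.002, 0, 0, -0.5, 0.4, 5, 0.3], [-0.002, 0, 0, -0.5, 0.4, 10, 0.3], [-0.002, 0, 0, -0.5, 0.4, 14, 0.3], [-0.002, 0, 0, -0.5, 0.4, 18, 0.3], [-0.002, 0, 0, -0.5, 0.4, 21, 0.3], [-0.002, 0, 0, -0.5, 0.4, 23, 0.3], [-0.002, 0, 0, -0.5, 0.4, 23, 0.3], [-0.002, 0, 0, -0.5, 0.4, 23, 0.3]],
])

```text
clock: 13.75
ee_pos: [0.6381, -0.0178, 0.0704]
eef_rot: [-0.681, 0.732, 0.001, -0.001]
ft_force: [0.0, 0.1, -2.0]
width: 0.696
gripper_force: 65.5
```

Call:
send_rows([
  [[0, 0, 0, 0, -0.4, 3, 0.3], [0, 0, 0, 0, -0.4, 6, 0.3], [0, 0, 0, 0, -0.4, 9, 0.3], [0, 0, 0, 0, -0.4, 12, 0.3], [0, 0, 0, 0, -0.4, 14, 0.3], [0, 0, 0, 0, -0.4, 15.5, 0.3], [0, 0, 0, 0, -0.4, 16.5, 0.3], [0, 0, 0, 0, -0.4, 17.5, 0.3], [0, 0, 0, 0, -0.4, 17.5, 0.3], [0, 0, 0, 0, -0.4, 17.5, 0.3]],
])

```text
clock: 14.58
ee_pos: [0.6386, -0.0179, 0.0531]
eef_rot: [-0.681, 0.732, 0.001, -0.001]
ft_force: [-0.5, -0.2, -0.1]
width: 0.694
gripper_force: 65.5
```

Call:
send_rows([
  [[0, 0, 0, 0, 0, 0, 1], [0, 0, 0, 0, 0, 0, 1], [0, 0, 0, 0, 0, 0, 1], [0, 0, 0, 0, 0, 0, 1], [0, 0, 0, 0, 0, -30, 1], [0, 0, 0, 0, 0, -70, 1], [0, 0, 0, 0, 0, -110, 1], [0, 0, 0, 0, 30, -150, 1], [0, 0, 0, 0, 70, -180, 1], [0, 0, 0, 0, 110, -200, 1], [0, 0, 0, 0, 150, -240, 1], [0, 0, 0, 0, 150, -240, 1]],
])

```text
clock: 15.58
ee_pos: [0.4871, -0.0067, 0.2953]
eef_rot: [-0.681, 0.732, 0.0, -0.0]
ft_force: [0.9, -1.3, 0.6]
width: 0.999
gripper_force: 0.0
```

```bash
cat >> h.py <<'E'
def hand(th,dz=0): return W(0,-.135+.235*np.cos(th)-.035*np.sin(th),.085+.235*np.sin(th)+.035*np.cos(th)+dz)
E
python3 - <<'E'
from h import *
s=snap('scene');t=snap('top')
print(observe()['ee_pos'],hand(2.2))
go(hand(2.2,.09),Rt(NY+np.pi/2))
a=s['pixels'][130:330,200:380,::-1]; o=cv2.resize(a,None,fx=3,fy=3,interpolation=cv2.INTER_CUBIC)
u=proj(s,hand(2.2))[0]; o=cv2.circle(o.copy(),tuple(int(v) for v in (u-[200,130]+.5)*3),4,(0,255,0),1)
b=t['pixels'][170:260,350:490,::-1]
b=cv2.resize(b,None,fx=1.8,fy=1.8,interpolation=cv2.INTER_CUBIC)
u=proj(t,hand(2.2))[0]; b=cv2.circle(b.copy(),tuple(int(v) for v in (u-[350,170]+.5)*1.8),4,(0,255,0),1)
f=np.zeros((600,800,3),np.uint8); f[:,:540]=o; f[:162,540:540+252]=b
cv2.imwrite('pics/c1.png',f)
E
```

```text
[ 0.4873189  -0.00671575  0.29810819] [ 0.61846407 -0.29911807  0.25439912]
rot [-0.0045  0.0032  1.5706] shift [ 282.3 -152.1  -45.3]
```

View pics/c1.png

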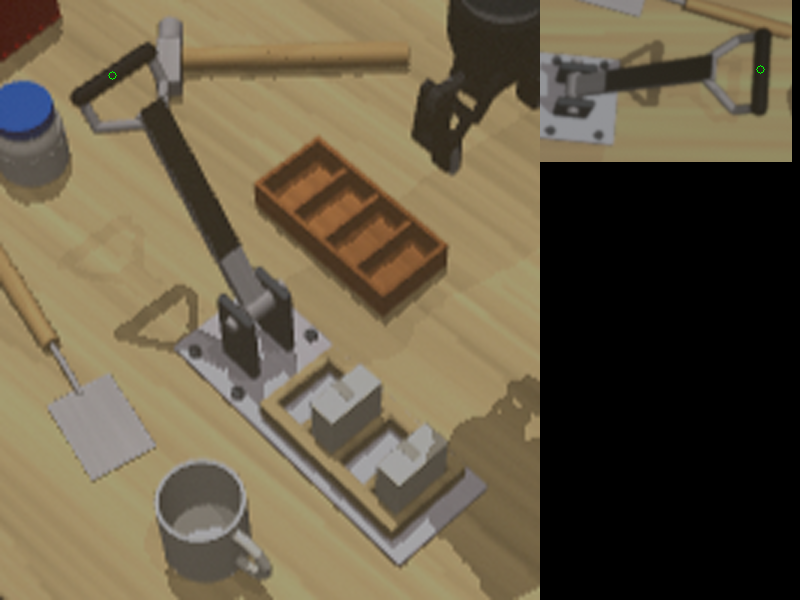

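Both sections are seated upright in slots −20 and +60, and the predicted handle position matches in both views. Next I'll move above the handle.

Call:
send_rows([
  [[0, 0, 1.571, 30, -20, -45, 0.35], [0, 0, 1.571, 60, -40, -45, 0.35], [0, 0, 1.571, 90, -60, -45, 0.35], [0, 0, 1.571, 120, -80, -45, 0.35], [0, 0, 1.571, 150, -100, -45, 0.35], [0, 0, 1.571, 180, -120, -45, 0.35], [0, 0, 1.571, 210, -130, -45, 0.35], [0, 0, 1.571, 240, -140, -45, 0.35], [0, 0, 1.571, 260, -150, -45, 0.35], [0, 0, 1.571, 282, -152, -45, 0.35], [0, 0, 1.571, 282, -152, -45, 0.35], [0, 0, 1.571, 282, -152, -45, 0.35]],
])

```text
clock: 16.68
ee_pos: [0.6212, -0.3014, 0.3357]
eef_rot: [0.005, 1.0, 0.001, -0.002]
ft_force: [-0.6, 0.3, 0.5]
width: 0.347
gripper_force: 0.0
```

Call:
send_rows([
  [[0, 0, 0.2, 0, 0, 0, 0.35], [0, 0, 0.2, 0, 0, 0, 0.35], [0, 0, 0.2, 0, 0, 0, 0.35], [0, 0, 0.2, 0, 0, 0, 0.35]],
], force=20)

```text
clock: 17.02
ee_pos: [0.621, -0.2995, 0.3371]
eef_rot: [0.099, 0.995, 0.0, -0.001]
ft_force: [0.4, 0.9, -0.2]
width: 0.355
gripper_force: 0.0
```

```bash
python3 - <<'E'
from h import *
o=observe();print(o['ee_pos'],o['width'],o['joint_positions'].round(2))
go(hand(2.2,-.003),Rt(NY+np.pi/2))
E
```

```text
[ 0.62104962 -0.29949151  0.33711543] 0.35508661173342665 [-0.57  0.53  0.7   1.74 -0.   -0.37]
rot [ 0.0002 -0.0027 -0.1269] shift [ 2.4 -0.2 85.7]
```

Call:
send_rows([
  [[0, 0, -0.127, 2.4, 0, 0, 0.35], [0, 0, -0.127, 2.4, 0, 20, 0.35], [0, 0, -0.127, 2.4, 0, 40, 0.35], [0, 0, -0.127, 2.4, 0, 55, 0.35], [0, 0, -0.127, 2.4, 0, 65, 0.35], [0, 0, -0.127, 2.4, 0, 72, 0.35], [0, 0, -0.127, 2.4, 0, 79, 0.35], [0, 0, -0.127, 2.4, 0, 86, 0.35], [0, 0, -0.127, 2.4, 0, 86, 0.35], [0, 0, -0.127, 2.4, 0, 86, 0.35], [0, 0, -0.127, 2.4, 0, 86, 0.35]],
])

```text
clock: 17.93
ee_pos: [0.6184, -0.2989, 0.2526]
eef_rot: [0.037, 0.999, -0.0, -0.001]
ft_force: [-0.1, 1.1, 0.7]
width: 0.352
gripper_force: 0.0
```

```bash
python3 - <<'E'
from h import *
o=observe();print(o['ee_pos'],o['width'],o['joint_positions'].round(2),o['ft_force'])
go(hand(2.2,-.003),Rt(NY+np.pi/2))
s=snap('scene');u=proj(s,hand(2.2))[0].astype(int)
cv2.imwrite('pics/c2.png',cv2.resize(s['pixels'][u[1]-50:u[1]+50,u[0]-50:u[0]+50,::-1],None,fx=4,fy=4,interpolation=cv2.INTER_CUBIC))
E
```

```text
[ 0.61839146 -0.29889912  0.25257634] 0.35213409445345784 [-0.57  0.5   0.44  1.5  -0.   -0.5 ] [-0.13634857  1.07902466  0.70002372]
rot [-0.0004 -0.0012 -0.0022] shift [-0.1 -0.2  1.2]
```

View pics/c2.png

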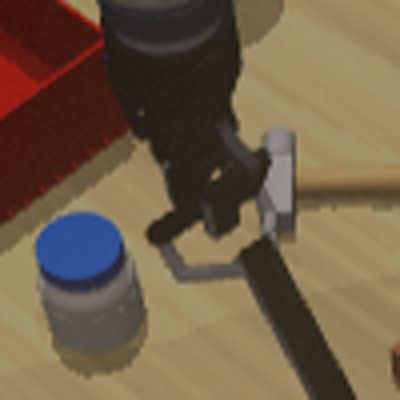

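The fingers straddle the handle crossbar. I'll close, and print the arc.

Call:
send_rows([
  [[0, 0, 0, 0, 0, 0, 0.05], [0, 0, 0, 0, 0, 0, 0.05], [0, 0, 0, 0, 0, 0, 0.05], [0, 0, 0, 0, 0, 0, 0.05], [0, 0, 0, 0, 0, 0, 0.05], [0, 0, 0, 0, 0, 0, 0.05]],
], force=25)

```text
clock: 18.48
ee_pos: [0.6183, -0.2994, 0.2525]
eef_rot: [0.037, 0.999, -0.001, -0.001]
ft_force: [0.9, -4.6, 5.9]
width: 0.173
gripper_force: 26.5
```

```bash
python3 - <<'E'
from h import *
o=observe();print(o['ee_pos'],o['width'],o['gripper_force'],o['ft_force'])
def P(th): return np.array([-.135+.235*np.cos(th)-.035*np.sin(th),.085+.235*np.sin(th)+.035*np.cos(th)])*1000
for a,b in((2.2,1.2),(1.2,.2),(.2,0)):
    for th in np.linspace(a,b,11 if a-b>.5 else 5)[1:]:
        d=P(th)-P(a); print(round(th,2),d[0].round(1),-d[1].round(1))
E
```

```text
[ 0.61833158 -0.29935067  0.25251357] 0.17325766040942736 26.520193219184875 [ 0.94779954 -4.61747603  5.94504491]
2.1 17.7 -15.8
2.0 37.0 -29.7
1.9 57.5 -41.7
1.8 79.1 -51.5
1.7 101.6 -59.1
1.6 124.7 -64.5
1.5 148.3 -67.5
1.4 172.0 -68.1
1.3 195.7 -66.4
1.2 219.1 -62.3
1.1 22.9 6.4
1.0 45.0 15.1
0.9 66.1 25.9
0.8 86.1 38.7
0.7 104.7 53.6
0.6 121.7 70.1
0.5 136.9 88.3
0.4 150.3 108.0
0.3 161.6 128.8
0.2 170.8 150.7
0.15 3.8 11.3
0.1 7.0 22.7
0.05 9.6 34.3
0.0 11.6 46.0
```

Call:
send_rows([
  [[0, 0, 0, 0, 8.5, -8, 0.05], [0, 0, 0, 0, 17.7, -15.8, 0.05], [0, 0, 0, 0, 27, -23, 0.05], [0, 0, 0, 0, 37, -29.7, 0.05], [0, 0, 0, 0, 37, -29.7, 0.05]],
])

```text
clock: 18.9
ee_pos: [0.6214, -0.2614, 0.2844]
eef_rot: [0.037, 0.999, -0.001, 0.001]
ft_force: [-1.3, -7.8, 9.2]
width: 0.172
gripper_force: 26.2
```

Call:
send_rows([
  [[0, 0, 0, 0, 20.5, -12, 0.05], [0, 0, 0, 0, 42, -21.8, 0.05], [0, 0, 0, 0, 64.6, -29.4, 0.05], [0, 0, 0, 0, 87.7, -34.8, 0.05], [0, 0, 0, 0, 111.3, -37.8, 0.05], [0, 0, 0, 0, 135, -38.4, 0.05], [0, 0, 0, 0, 158.7, -36.7, 0.05], [0, 0, 0, 0, 182.1, -32.6, 0.05], [0, 0, 0, 0, 182.1, -32.6, 0.05], [0, 0, 0, 0, 182.1, -32.6, 0.05]],
])

```text
clock: 19.73
ee_pos: [0.635, -0.078, 0.3147]
eef_rot: [0.036, 0.999, 0.001, -0.0]
ft_force: [2.7, 1.4, 6.5]
width: 0.171
gripper_force: 26.4
```

```bash
python3 - <<'E'
from h import *
o=observe();print(o['ee_pos'],hand(1.2,-.003),o['ft_force'])
E
```

```text
[ 0.63500163 -0.07799932  0.31470014] [ 0.63418393 -0.08055482  0.31371171] [2.72802842 1.42602059 6.52969683]
```

Call:
send_rows([
  [[0, 0, 0, 0, 22, 7, 0.05], [0, 0, 0, 0, 44, 15.5, 0.05], [0, 0, 0, 0, 65, 26, 0.05], [0, 0, 0, 0, 85, 38.7, 0.05], [0, 0, 0, 0, 103.5, 53.6, 0.05], [0, 0, 0, 0, 120.5, 70, 0.05], [0, 0, 0, 0, 135.7, 88, 0.05], [0, 0, 0, 0, 149, 108, 0.05], [0, 0, 0, 0, 160.5, 128.8, 0.05], [0, 0, 0, 0, 169.5, 150.7, 0.05], [0, 0, 0, 0, 169.5, 150.7, 0.05], [0, 0, 0, 0, 169.5, 150.7, 0.05]],
])

```text
clock: 20.73
ee_pos: [0.6469, 0.0901, 0.1619]
eef_rot: [0.037, 0.999, 0.001, -0.002]
ft_force: [2.8, 3.3, 0.1]
width: 0.174
gripper_force: 26.3
```

```bash
python3 - <<'E'
from h import *
o=observe();print(o['ee_pos'],hand(.2,-.003),o['ft_force'],hand(.0,-.003))
E
```

```text
[0.64692953 0.09010619 0.16191102] [0.64643896 0.08983455 0.16298962] [2.7587414  3.3115024  0.12774597] [0.64727383 0.10144235 0.117     ]
```

Now down to level, slowly.

Call:
send_rows([
  [[0, 0, 0, 0, 2, 5.5, 0.05], [0, 0, 0, 0, 3.8, 11, 0.05], [0, 0, 0, 0, 5.4, 17, 0.05], [0, 0, 0, 0, 7, 22.7, 0.05], [0, 0, 0, 0, 8.3, 28, 0.05], [0, 0, 0, 0, 9.6, 34, 0.05], [0, 0, 0, 0, 10.6, 40, 0.05], [0, 0, 0, 0, 11.5, 44.5, 0.05], [0, 0, 0, 0, 11.5, 44.5, 0.05], [0, 0, 0, 0, 11.5, 44.5, 0.05]],
])

```text
clock: 21.57
ee_pos: [0.6479, 0.1007, 0.1183]
eef_rot: [0.037, 0.999, 0.001, -0.001]
ft_force: [3.4, 4.3, -0.4]
width: 0.176
gripper_force: 27.1
```

Call:
send_rows([
  [[0, 0, 0, 0, 0, 0, 0.35], [0, 0, 0, 0, 0, 0, 0.35], [0, 0, 0, 0, 0, 0, 0.35], [0, 0, 0, 0, 0, 0, 0.35], [0, 0, 0, 0, 0, -20, 0.35], [0, 0, 0, 0, 0, -40, 0.35], [0, 0, 0, 0, 0, -70, 0.35], [0, 0, 0, 0, 0, -90, 0.35], [0, 0, 0, 0, 0, -90, 0.35], [0, 0, 0, 0, 0, -90, 0.35], [0, 0, 0, 0, 0, -90, 0.35], [0, 0, 0, 0, 0, -90, 0.35]],
])

```text
clock: 22.57
ee_pos: [0.6473, 0.1002, 0.2078]
eef_rot: [0.037, 0.999, -0.0, -0.002]
ft_force: [0.0, -1.2, 0.3]
width: 0.352
gripper_force: 0.0
```

```bash
python3 - <<'E'
from h import *
o=observe();print(o['ee_pos'],o['ft_force'])
s=snap('scene')
a=cv2.resize(s['pixels'][190:340,210:400,::-1],None,fx=3.9,fy=3.9,interpolation=cv2.INTER_CUBIC).copy()
u=proj(s,hand(0))[0]; cv2.circle(a,tuple(int(v) for v in (u-[210,190]+.5)*3.9),4,(0,255,0),1)
cv2.imwrite('pics/c3.png',a)
E
```

```text
[0.64726581 0.10015874 0.20775548] [ 0.00186275 -1.17159415  0.29415456]
```

View pics/c3.png

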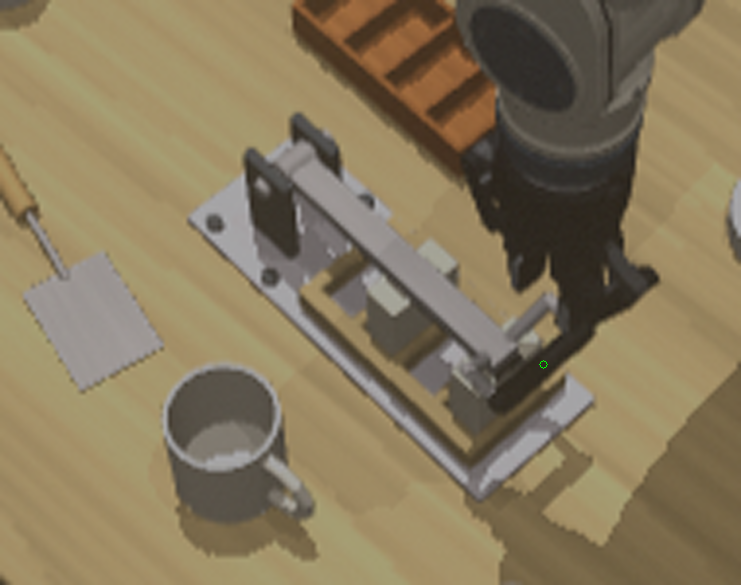

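Call:
send_rows([
  [[0, 0, 0, 0, 0, 0, 0.35], [0, 0, 0, 0, 0, 0, 0.35], [0, 0, 0, 0, 0, 0, 0.35], [0, 0, 0, 0, 0, 0, 0.35], [0, 0, 0, 0, 0, 0, 0.35], [0, 0, 0, 0, 0, 0, 0.35], [0, 0, 0, 0, 0, 0, 0.35], [0, 0, 0, 0, 0, 0, 0.35], [0, 0, 0, 0, 0, 0, 0.35], [0, 0, 0, 0, 0, 0, 0.35], [0, 0, 0, 0, 0, 0, 0.35], [0, 0, 0, 0, 0, 0, 0.35]],
])

```text
clock: 23.62
ee_pos: [0.6478, 0.1002, 0.2091]
eef_rot: [0.037, 0.999, 0.0, -0.001]
ft_force: [0.6, 0.4, -0.1]
width: 0.352
gripper_force: 0.0
```

Call:
send_rows([
  [[0, 0, 0, 0, 0, 0, 0.35], [0, 0, 0, 0, 0, 0, 0.35], [0, 0, 0, 0, 0, 0, 0.35], [0, 0, 0, 0, 0, 0, 0.35], [0, 0, 0, 0, 0, 0, 0.35], [0, 0, 0, 0, 0, 0, 0.35], [0, 0, 0, 0, 0, 0, 0.35], [0, 0, 0, 0, 0, 0, 0.35], [0, 0, 0, 0, 0, 0, 0.35], [0, 0, 0, 0, 0, 0, 0.35], [0, 0, 0, 0, 0, 0, 0.35], [0, 0, 0, 0, 0, 0, 0.35]],
])

```text
clock: 24.62
ee_pos: [0.6478, 0.1002, 0.2091]
eef_rot: [0.037, 0.999, 0.0, -0.001]
ft_force: [0.0, -0.0, 0.3]
width: 0.35
gripper_force: 0.0
```

The bar lies on both sections and the handle is at its predicted level position. It has been left there for over 2 s, so I'll regrip and swing back.

Call:
send_rows([
  [[0, 0, 0, 0, 1, 30, 0.35], [0, 0, 0, 0, 1, 55, 0.35], [0, 0, 0, 0, 1, 72, 0.35], [0, 0, 0, 0, 1, 82, 0.35], [0, 0, 0, 0, 1, 92, 0.35], [0, 0, 0, 0, 1, 92, 0.35], [0, 0, 0, 0, 1, 92, 0.35], [0, 0, 0, 0, 1, 92, 0.05], [0, 0, 0, 0, 1, 92, 0.05], [0, 0, 0, 0, 1, 92, 0.05], [0, 0, 0, 0, 1, 92, 0.05], [0, 0, 0, 0, 1, 92, 0.05]],
])

```text
clock: 25.62
ee_pos: [0.6483, 0.1011, 0.1183]
eef_rot: [0.037, 0.999, -0.0, 0.0]
ft_force: [-0.8, -2.0, 6.1]
width: 0.175
gripper_force: 25.5
```

```bash
python3 - <<'E'
from h import *
o=observe();print(o['ee_pos'],hand(0,-.003),o['width'],o['gripper_force'],o['ft_force'])
def P(th): return np.array([-.135+.235*np.cos(th)-.035*np.sin(th),.085+.235*np.sin(th)+.035*np.cos(th)])*1000
for a,b in((0,1.0),(1.0,2.1)):
    for th in np.linspace(a,b,11 if b<2 else 12)[1:]:
        d=P(th)-P(a); print(round(th,2),d[0].round(1),-d[1].round(1))
print(P(2.2)-P(2.1))
E
```

```text
[0.64831752 0.10109224 0.11834622] [0.64727383 0.10144235 0.117     ] 0.17515293598467127 25.499489307403564 [-0.75055545 -1.96612009  6.12464402]
0.1 -4.7 -23.3
0.2 -11.6 -46.0
0.3 -20.8 -67.9
0.4 -32.2 -88.8
0.5 -45.5 -108.4
0.6 -60.8 -126.6
0.7 -77.8 -143.2
0.8 -96.4 -158.0
0.9 -116.3 -170.8
1.0 -137.5 -181.7
1.1 -22.1 -8.7
1.2 -45.0 -15.1
1.3 -68.4 -19.1
1.4 -92.1 -20.9
1.5 -115.8 -20.2
1.6 -139.4 -17.2
1.7 -162.5 -11.9
1.8 -185.0 -4.2
1.9 -206.6 5.6
2.0 -227.1 17.5
2.1 -246.4 31.5
[-17.74397428 -15.78547171]
```

Call:
send_rows([
  [[0, 0, 0, 0, -2, -11, 0.05], [0, 0, 0, 0, -4.7, -23.3, 0.05], [0, 0, 0, 0, -11.6, -46, 0.05], [0, 0, 0, 0, -20.8, -67.9, 0.05], [0, 0, 0, 0, -32.2, -88.8, 0.05], [0, 0, 0, 0, -45.5, -108.4, 0.05], [0, 0, 0, 0, -60.8, -126.6, 0.05], [0, 0, 0, 0, -77.8, -143.2, 0.05], [0, 0, 0, 0, -96.4, -158, 0.05], [0, 0, 0, 0, -116.3, -170.8, 0.05], [0, 0, 0, 0, -137.5, -181.7, 0.05], [0, 0, 0, 0, -137.5, -181.7, 0.05]],
])

```text
clock: 26.62
ee_pos: [0.6377, -0.0372, 0.3036]
eef_rot: [0.038, 0.999, 0.001, 0.002]
ft_force: [-4.7, 10.8, 18.9]
width: 0.171
gripper_force: 26.5
```

Call:
send_rows([
  [[0, 0, 0, 0, -22.1, -8.7, 0.05], [0, 0, 0, 0, -45, -15.1, 0.05], [0, 0, 0, 0, -68.4, -19.1, 0.05], [0, 0, 0, 0, -92.1, -20.9, 0.05], [0, 0, 0, 0, -115.8, -20.2, 0.05], [0, 0, 0, 0, -139.4, -17.2, 0.05], [0, 0, 0, 0, -162.5, -11.9, 0.05], [0, 0, 0, 0, -185, -4.2, 0.05], [0, 0, 0, 0, -206.6, 5.6, 0.05], [0, 0, 0, 0, -227.1, 17.5, 0.05], [0, 0, 0, 0, -246.4, 31.5, 0.05], [0, 0, 0, 0, -246.4, 31.5, 0.05]],
])

```text
clock: 27.62
ee_pos: [0.6187, -0.2857, 0.265]
eef_rot: [0.039, 0.999, -0.001, -0.002]
ft_force: [0.1, -3.5, 3.1]
width: 0.174
gripper_force: 26.9
```

```bash
python3 - <<'E'
from h import *
o=observe();print(o['ee_pos'],hand(2.1,-.003),hand(2.2,-.003),o['width'],o['gripper_force'],o['ft_force'])
go(hand(2.18,-.003),Rt(NY+np.pi/2))
E
```

```text
[ 0.61869757 -0.28569271  0.26502187] [ 0.61973699 -0.28141982  0.26718459] [ 0.61846407 -0.29911807  0.25139912] 0.1740443825276959 26.882265508174896 [ 0.08594308 -3.45845534  3.08820807]
rot [-0.0013 -0.0038 -0.0058] shift [ -0.8 -10.   10.3]
```

Ease it onto the stop, release, and lift straight up.

Call:
send_rows([
  [[0, 0, 0, 0, -4, 4, 0.05], [0, 0, 0, 0, -8, 8, 0.05], [0, 0, 0, 0, -11, 11, 0.05], [0, 0, 0, 0, -11, 11, 0.05], [0, 0, 0, 0, -11, 11, 0.35], [0, 0, 0, 0, -11, 11, 0.35], [0, 0, 0, 0, -11, 11, 0.35], [0, 0, 0, 0, -11, 11, 0.35], [0, 0, 0, 0, -11, -10, 0.35], [0, 0, 0, 0, -11, -35, 0.35], [0, 0, 0, 0, -11, -65, 0.35], [0, 0, 0, 0, -11, -65, 0.35]],
])

```text
clock: 28.62
ee_pos: [0.6195, -0.2923, 0.338]
eef_rot: [0.037, 0.999, -0.001, 0.002]
ft_force: [1.1, -0.4, 1.0]
width: 0.35
gripper_force: 0.0
```

Call:
send_rows([
  [[0, 0, -1.571, 30, 40, 0, 1], [0, 0, -1.571, 60, 80, 0, 1], [0, 0, -1.571, 90, 120, 0, 1], [0, 0, -1.571, 120, 160, 0, 1], [0, 0, -1.571, 120, 200, 0, 1], [0, 0, -1.571, 120, 240, 0, 1], [0, 0, -1.571, 120, 240, 0, 1], [0, 0, -1.571, 120, 240, 0, 1], [0, 0, -1.571, 120, 240, 0, 1], [0, 0, -1.571, 120, 240, 0, 1], [0, 0, -1.571, 120, 240, 0, 1], [0, 0, -1.571, 120, 240, 0, 1]],
])

```text
clock: 29.62
ee_pos: [0.5169, -0.0436, 0.3324]
eef_rot: [-0.657, 0.754, 0.001, -0.0]
ft_force: [-0.1, -0.3, -0.2]
width: 1.002
gripper_force: 0.0
```

```bash
python3 - <<'E'
from h import *
o=observe();print(o['ee_pos'])
s=snap('scene');t=snap('top')
a=cv2.resize(s['pixels'][130:330,200:380,::-1],None,fx=3,fy=3,interpolation=cv2.INTER_CUBIC).copy()
u=proj(s,hand(2.2))[0]; cv2.circle(a,tuple(int(v) for v in (u-[200,130]+.5)*3),4,(0,255,0),1)
cv2.imwrite('pics/c4.png',a)
for nm,c,bx in(('t',t,(320,255,440,330)),('s',s,(265,155,370,255))):
  for b in blob(c,bx,(3,120,40),(14,255,255),1): print('crate',nm,fit(c,b,.035))
go(W(0,-.0195,.17),Rt(NY+np.pi))
E
```

```text
[ 0.51687476 -0.04360164  0.33244697]
crate t (array([ 471.3, -194.5]), np.float64(1.499), (119.5, 83.5))
crate s (array([ 480.5, -158.2]), np.float64(1.491), (188.8, 96.6))
rot [ 0.0021  0.0005 -0.0703] shift [ -43.  -117.2  162.2]
```

View pics/c4.png

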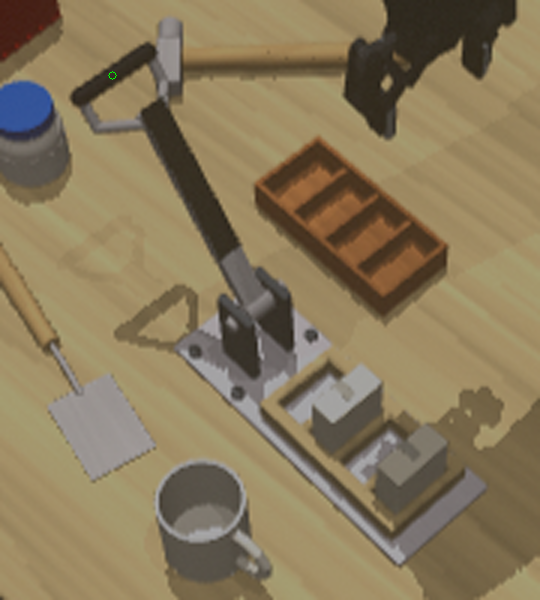

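The clamp is fully open and both sections are still seated in the nest; the crate hasn't moved. I'll pick B at slot −20.

Call:
send_rows([
  [[0, 0, -0.07, -43, -35, 0, 1], [0, 0, -0.07, -43, -75, 0, 1], [0, 0, -0.07, -43, -117, 20, 1], [0, 0, -0.07, -43, -117, 50, 1], [0, 0, -0.07, -43, -117, 90, 1], [0, 0, -0.07, -43, -117, 130, 1], [0, 0, -0.07, -43, -117, 162, 1], [0, 0, -0.07, -43, -117, 162, 1], [0, 0, -0.07, -43, -117, 162, 1], [0, 0, -0.07, -43, -117, 162, 1], [0, 0, -0.07, -43, -117, 162, 1]],
])

```text
clock: 30.63
ee_pos: [0.6399, -0.0188, 0.1733]
eef_rot: [-0.68, 0.734, -0.001, 0.001]
ft_force: [0.3, -0.2, -1.0]
width: 0.999
gripper_force: 0.0
```

```bash
python3 - <<'E'
from h import *
o=observe();print(o['ee_pos']); go(W(0,-.0195,.053),Rt(NY+np.pi))
E
```

```text
[ 0.63988476 -0.01882694  0.17325997]
rot [-0.0024 -0.0003 -0.0044] shift [ -1.    1.6 120.3]
```

Call:
send_rows([
  [[0, 0, -0.004, -0.8, 1.3, 20, 1], [0, 0, -0.004, -0.8, 1.3, 45, 1], [0, 0, -0.004, -0.8, 1.3, 70, 1], [0, 0, -0.004, -0.8, 1.3, 95, 1], [0, 0, -0.004, -0.8, 1.3, 110, 1], [0, 0, -0.004, -0.8, 1.3, 120, 1], [0, 0, -0.004, -0.8, 1.3, 120, 1], [0, 0, -0.004, -0.8, 1.3, 120, 0.3], [0, 0, -0.004, -0.8, 1.3, 120, 0.3], [0, 0, -0.004, -0.8, 1.3, 120, 0.3], [0, 0, -0.004, -0.8, 1.3, 120, 0.3], [0, 0, -0.004, -0.8, 1.3, 120, 0.3]],
], force=60)

```text
clock: 31.63
ee_pos: [0.6384, -0.018, 0.0525]
eef_rot: [-0.681, 0.732, -0.001, 0.0]
ft_force: [-0.1, -0.2, 6.8]
width: 0.692
gripper_force: 65.8
```

Call:
send_rows([
  [[0, 0, 0, 0, 0, 0, 0.3], [0, 0, 0, 0, 0, 0, 0.3], [0, 0, 0, 0, 0, -5, 0.3], [0, 0, 0, 0, 0, -15, 0.3], [0, 0, 0, 0, 0, -25, 0.3], [0, 0, 0, 0, 0, -45, 0.3], [0, 0, 0, 0, 0, -75, 0.3], [0, 0, 0, 0, 0, -105, 0.3], [0, 0, 0, 0, 0, -120, 0.3], [0, 0, 0, 0, 0, -120, 0.3], [0, 0, 0, 0, 0, -120, 0.3]],
])

```text
clock: 32.55
ee_pos: [0.6374, -0.0178, 0.1715]
eef_rot: [-0.682, 0.732, 0.0, -0.0]
ft_force: [0.2, -0.2, -2.3]
width: 0.69
gripper_force: 66.8
```

```bash
cat >>h.py <<'E'
CR=np.array([.475,-.164]); CY=-.076
def C(y,z): return np.array([CR[0]-np.sin(CY)*y,CR[1]+np.cos(CY)*y,z])
E
python3 - <<'E'
from h import *
o=observe();print(o['ee_pos'],o['width'],o['gripper_force']); go(C(-.022,.165),Rt(CY+np.pi))
t=snap('top');s=snap('scene')
for nm,c,bx in(('t',t,(320,255,440,330)),('s',s,(265,155,370,255))):
  for b in blob(c,bx,(3,120,40),(14,255,255),1): print('crate',nm,fit(c,b,.035))
E
```

```text
[ 0.63740729 -0.01781313  0.1715047 ] 0.6897326102161527 66.83415055274963
rot [ 0.0004 -0.0002  0.0049] shift [179.3 151.7   6.6]
crate t (array([ 473.5, -164.5]), np.float64(1.497), (179.2, 84.1))
crate s (array([ 506.7, -229.6]), np.float64(0.835), (79.0, 36.3))
```

Call:
send_rows([
  [[0, 0, 0.005, 25, 20, 0, 0.3], [0, 0, 0.005, 50, 40, 0, 0.3], [0, 0, 0.005, 75, 60, 0, 0.3], [0, 0, 0.005, 100, 80, 0, 0.3], [0, 0, 0.005, 125, 105, 0, 0.3], [0, 0, 0.005, 150, 130, 0, 0.3], [0, 0, 0.005, 179, 151, 6, 0.3], [0, 0, 0.005, 179, 151, 6, 0.3], [0, 0, 0.005, 179, 151, 25, 0.3], [0, 0, 0.005, 179, 151, 45, 0.3], [0, 0, 0.005, 179, 151, 65, 0.3], [0, 0, 0.005, 179, 151, 75, 0.3]],
])

```text
clock: 33.65
ee_pos: [0.4723, -0.1847, 0.0925]
eef_rot: [-0.68, 0.734, 0.003, -0.001]
ft_force: [0.1, -0.2, -1.7]
width: 0.689
gripper_force: 67.0
```

Call:
send_rows([
  [[0, 0, 0, 0, 0, 0, 0.3], [0, 0, 0, 0, 0, 0, 0.3], [0, 0, 0, 0, 0, 0, 0.3], [0, 0, 0, 0, 0, 0, 0.3]],
])

```text
clock: 33.98
ee_pos: [0.4745, -0.1858, 0.0965]
eef_rot: [-0.68, 0.733, 0.0, -0.0]
ft_force: [1.0, 0.3, -1.9]
width: 0.692
gripper_force: 67.0
```

```bash
python3 - <<'E'
from h import *
o=observe();print(o['ee_pos'],o['width'],o['gripper_force']); go(C(-.022,.0495),Rt(CY+np.pi))
E
```

```text
[ 0.47451661 -0.18581294  0.09652575] 0.6915829265482484 66.96996331214905
rot [ 0.0006 -0.0007  0.0002] shift [ 0.2  1.1 47. ]
```

Call:
send_rows([
  [[0, 0, 0, 0, 1, 8, 0.3], [0, 0, 0, 0, 1, 16, 0.3], [0, 0, 0, 0, 1, 23, 0.3], [0, 0, 0, 0, 1, 29, 0.3], [0, 0, 0, 0, 1, 35, 0.3], [0, 0, 0, 0, 1, 39, 0.3], [0, 0, 0, 0, 1, 42, 0.3], [0, 0, 0, 0, 1, 44, 0.3], [0, 0, 0, 0, 1, 45.5, 0.3], [0, 0, 0, 0, 1, 46.5, 0.3], [0, 0, 0, 0, 1, 46.5, 0.3], [0, 0, 0, 0, 1, 46.5, 0.3]],
])

```text
clock: 34.98
ee_pos: [0.4729, -0.1856, 0.0495]
eef_rot: [-0.68, 0.733, 0.0, -0.001]
ft_force: [-1.5, 0.5, 2.7]
width: 0.691
gripper_force: 67.2
```

On the floor, with a slight contact force. Release, rise, and head for A.

Call:
send_rows([
  [[0, 0, 0, 0, 0, 0, 1], [0, 0, 0, 0, 0, 0, 1], [0, 0, 0, 0, 0, 0, 1], [0, 0, 0, 0, 0, 0, 1], [0, 0, 0, 0, 0, -20, 1], [0, 0, 0, 0, 0, -50, 1], [0, 0, 0, 0, 0, -90, 1], [0, 0, 0, 0, 0, -130, 1], [0, 0, 0, -30, 0, -130, 1], [0, 0, 0, -60, 0, -130, 1], [0, 0, 0, -90, 0, -130, 1], [0, 0, 0, -90, 0, -130, 1]],
])

```text
clock: 35.98
ee_pos: [0.4797, -0.0921, 0.1795]
eef_rot: [-0.681, 0.733, 0.001, -0.0]
ft_force: [-0.3, 0.1, -0.2]
width: 1.0
gripper_force: 0.0
```

```bash
python3 - <<'E'
from h import *
o=observe();print(o['ee_pos'])
s=snap('scene');t=snap('top')
a=cv2.resize(s['pixels'][160:320,260:380,::-1],None,fx=3.6,fy=3.6,interpolation=cv2.INTER_CUBIC)
cv2.imwrite('pics/d1.png',a)
go(W(0,.0605,.17),Rt(NY+np.pi))
E
```

```text
[ 0.47966759 -0.09211167  0.17952075]
rot [ 0.0016 -0.0003 -0.002 ] shift [-168.7 -152.4    9. ]
```

View pics/d1.png

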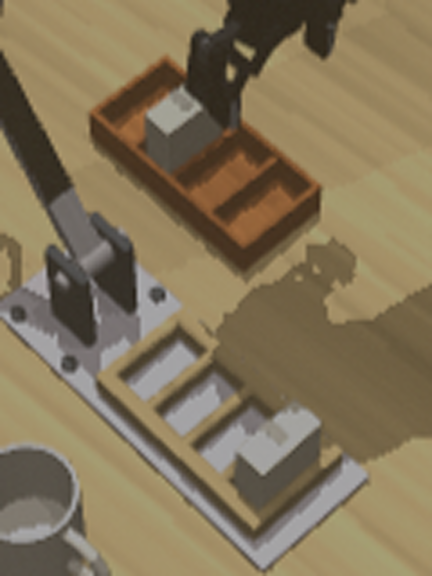

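B stands in its crate compartment, and A is still upright in the end slot. Now for A.

Call:
send_rows([
  [[0, 0, 0, -25, -22, 0, 1], [0, 0, 0, -50, -45, 0, 1], [0, 0, 0, -75, -68, 0, 1], [0, 0, 0, -100, -90, 0, 1], [0, 0, 0, -125, -113, 0, 1], [0, 0, 0, -150, -136, 0, 1], [0, 0, 0, -169, -152, 9, 1], [0, 0, 0, -169, -152, 9, 1], [0, 0, 0, -169, -152, 9, 1], [0, 0, 0, -169, -152, 9, 1], [0, 0, 0, -169, -152, 9, 1]],
])

```text
clock: 37.0
ee_pos: [0.644, 0.0598, 0.1701]
eef_rot: [-0.679, 0.734, 0.001, -0.001]
ft_force: [-1.1, -0.9, -0.1]
width: 0.999
gripper_force: 0.0
```

```bash
python3 - <<'E'
from h import *
o=observe();print(o['ee_pos']); go(W(0,.0605,.0515),Rt(NY+np.pi))
E
```

```text
[0.64397225 0.05980555 0.17005937]
rot [ 0.002  -0.0002 -0.0057] shift [ -2.3  -0.5 118.6]
```

Call:
send_rows([
  [[0.002, 0, -0.006, -2, -0.5, 20, 1], [0.002, 0, -0.006, -2, -0.5, 45, 1], [0.002, 0, -0.006, -2, -0.5, 70, 1], [0.002, 0, -0.006, -2, -0.5, 95, 1], [0.002, 0, -0.006, -2, -0.5, 110, 1], [0.002, 0, -0.006, -2, -0.5, 118, 1], [0.002, 0, -0.006, -2, -0.5, 118, 1], [0.002, 0, -0.006, -2, -0.5, 118, 0.3], [0.002, 0, -0.006, -2, -0.5, 118, 0.3], [0.002, 0, -0.006, -2, -0.5, 118, 0.3], [0.002, 0, -0.006, -2, -0.5, 118, 0.3], [0.002, 0, -0.006, -2, -0.5, 118, 0.3]],
])

```text
clock: 38.0
ee_pos: [0.6456, 0.0629, 0.0537]
eef_rot: [-0.682, 0.731, -0.001, 0.001]
ft_force: [-1.1, -0.2, 6.7]
width: 0.695
gripper_force: 66.0
```

Call:
send_rows([
  [[0, 0, 0, 0, 0, 0, 0.3], [0, 0, 0, 0, 0, 0, 0.3], [0, 0, 0, 0, 0, -5, 0.3], [0, 0, 0, 0, 0, -15, 0.3], [0, 0, 0, 0, 0, -25, 0.3], [0, 0, 0, 0, 0, -45, 0.3], [0, 0, 0, 0, 0, -75, 0.3], [0, 0, 0, 0, 0, -105, 0.3], [0, 0, 0, 0, 0, -120, 0.3], [0, 0, 0, 0, 0, -120, 0.3], [0, 0, 0, 0, 0, -120, 0.3]],
])

```text
clock: 38.92
ee_pos: [0.645, 0.0631, 0.1728]
eef_rot: [-0.682, 0.731, -0.001, 0.001]
ft_force: [-0.8, 0.3, -2.3]
width: 0.69
gripper_force: 65.8
```

```bash
python3 - <<'E'
from h import *
o=observe();print(o['ee_pos'],o['width'],o['gripper_force']); go(C(.066,.165),Rt(CY+np.pi))
t=snap('top');s=snap('scene')
for nm,c,bx in(('t',t,(320,255,440,330)),('s',s,(265,155,370,255))):
  for b in blob(c,bx,(3,120,40),(14,255,255),1): print('crate',nm,fit(c,b,.035))
x,y=proj(t,C(-.022,.075))[0].astype(int)
for b in blob(t,(x-16,y-25,x+16,y+25),(0,0,100),(179,60,255),1): print(fit(t,b,.075),C(-.022,.075))
E
```

```text
[0.64501813 0.06311372 0.17282895] 0.6895405034894805 65.82810759544373
rot [-0.0021  0.0001  0.0059] shift [172.5 153.3   7.5]
crate t (array([ 473.7, -164.2]), np.float64(1.497), (179.6, 83.7))
crate s (array([ 503. , -180.1]), np.float64(1.033), (192.5, 86.0))
(array([ 472.2, -185.8]), np.float64(-0.079), (60.8, 27.5)) [ 0.47332961 -0.18593649  0.075     ]
```

Call:
send_rows([
  [[0, 0, 0.006, 25, 20, 0, 0.3], [0, 0, 0.006, 50, 40, 0, 0.3], [0, 0, 0.006, 75, 60, 0, 0.3], [0, 0, 0.006, 100, 80, 0, 0.3], [0, 0, 0.006, 125, 105, 0, 0.3], [0, 0, 0.006, 150, 130, 0, 0.3], [0, 0, 0.006, 172, 153, 6, 0.3], [0, 0, 0.006, 172, 153, 6, 0.3], [0, 0, 0.006, 172, 153, 25, 0.3], [0, 0, 0.006, 172, 153, 45, 0.3], [0, 0, 0.006, 172, 153, 65, 0.3], [0, 0, 0.006, 172, 153, 75, 0.3]],
])

```text
clock: 40.02
ee_pos: [0.4784, -0.0971, 0.0936]
eef_rot: [-0.68, 0.734, 0.002, -0.001]
ft_force: [0.2, -0.1, -2.7]
width: 0.696
gripper_force: 66.3
```

Call:
send_rows([
  [[0, 0, 0, 0, 0, 0, 0.3], [0, 0, 0, 0, 0, 0, 0.3], [0, 0, 0, 0, 0, 0, 0.3], [0, 0, 0, 0, 0, 0, 0.3]],
])

```text
clock: 40.35
ee_pos: [0.4804, -0.0978, 0.0973]
eef_rot: [-0.68, 0.733, -0.0, 0.0]
ft_force: [0.1, -0.5, -2.5]
width: 0.693
gripper_force: 66.3
```

```bash
python3 - <<'E'
from h import *
o=observe();print(o['ee_pos'],o['width'],o['gripper_force']); go(C(.066,.0507),Rt(CY+np.pi))
E
```

```text
[ 0.48044714 -0.09781208  0.0973335 ] 0.6926508286254813 66.33966207504272
rot [-0.0008 -0.0002 -0.    ] shift [ 0.4  0.4 46.6]
```

Call:
send_rows([
  [[0, 0, 0, 0.4, 0.4, 8, 0.3], [0, 0, 0, 0.4, 0.4, 16, 0.3], [0, 0, 0, 0.4, 0.4, 23, 0.3], [0, 0, 0, 0.4, 0.4, 29, 0.3], [0, 0, 0, 0.4, 0.4, 35, 0.3], [0, 0, 0, 0.4, 0.4, 39, 0.3], [0, 0, 0, 0.4, 0.4, 42, 0.3], [0, 0, 0, 0.4, 0.4, 44, 0.3], [0, 0, 0, 0.4, 0.4, 45.5, 0.3], [0, 0, 0, 0.4, 0.4, 46.3, 0.3], [0, 0, 0, 0.4, 0.4, 46.3, 0.3], [0, 0, 0, 0.4, 0.4, 46.3, 0.3]],
])

```text
clock: 41.35
ee_pos: [0.4798, -0.0982, 0.0507]
eef_rot: [-0.68, 0.733, -0.0, 0.0]
ft_force: [-1.1, 0.0, 0.1]
width: 0.693
gripper_force: 66.4
```

Call:
send_rows([
  [[0, 0, 0, 0, 0, 0, 1], [0, 0, 0, 0, 0, 0, 1], [0, 0, 0, 0, 0, 0, 1], [0, 0, 0, 0, 0, 0, 1], [0, 0, 0, 0, 0, -20, 1], [0, 0, 0, 0, 0, -50, 1], [0, 0, 0, 0, 0, -90, 1], [0, 0, 0, 0, 0, -130, 1], [0, 0, 0, -40, 0, -150, 1], [0, 0, 0, -80, 0, -150, 1], [0, 0, 0, -120, 0, -150, 1], [0, 0, 0, -150, 0, -150, 1]],
])

```text
clock: 42.35
ee_pos: [0.491, 0.0538, 0.2013]
eef_rot: [-0.68, 0.734, -0.0, 0.001]
ft_force: [0.5, 0.3, 0.3]
width: 1.0
gripper_force: 0.0
```

Call:
send_rows([
  [[0, 0, 0, -30, 0, 0, 1], [0, 0, 0, -60, 0, 0, 1], [0, 0, 0, -60, 0, 0, 1], [0, 0, 0, -60, 0, 0, 1], [0, 0, 0, -60, 0, 0, 1]],
])

```text
clock: 42.77
ee_pos: [0.4955, 0.1111, 0.2004]
eef_rot: [-0.68, 0.733, -0.0, -0.0]
ft_force: [0.1, -0.9, 0.1]
width: 0.995
gripper_force: 0.0
```

```bash
python3 - <<'E'
from h import *
o=observe();print(o['ee_pos'])
s=snap('scene','fs.png');t=snap('top')
a=s['pixels'][130:330,200:380,::-1]; b=t['pixels'][180:330,250:430,::-1]
f=np.zeros((400,720,3),np.uint8); f[:400,:360]=cv2.resize(a,(360,400),interpolation=cv2.INTER_CUBIC); f[:300,360:]=cv2.resize(b,(360,300),interpolation=cv2.INTER_CUBIC)
cv2.imwrite('pics/f.png',f)
E
```

```text
[0.49552442 0.1111486  0.20040718]
```

View pics/f.png

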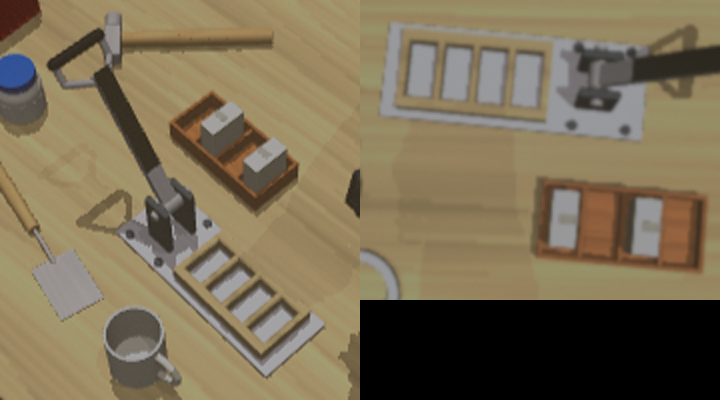

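Both sections stand in separate crate compartments at (222,125) and (264,165), the clamp is open, and nothing else has moved. Handing in.

```bash
python3 -c "
from cell import sign_off
print(sign_off())"
```

```text
the job is handed in; nothing more can be done
None
```

Job handed in, verdict not shown: I found two sections, seated both in the nest, clamped them for over 2 s and reopened the clamp, then stood both upright in separate crate compartments, with no other item seen to move.

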